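Find the key that opens the studio paint chest

ROBOT

A 6-joint arm with a two-finger parallel gripper is mounted at the origin on the work surface. World frame = base frame: x ahead of the robot, y to its left, z up, the work surface at z = 0. Lengths are in m, angles in rad, forces in N, time in s.
With the tool pointing down it reaches from about 0.25 to 0.775 m from the base axis. Payload 4 kg.
Tool frame: the origin (TCP) lies between the finger pads; the fingertips stand 8 mm ahead of it and the grasp point (between the pads) lies 11 mm behind it; z points along the fingers, y is the line along which they close (so a half turn about z gives the same grasp; the last joint's range is limited). The gripper opens to 85 mm and grips with 20 to 120 N. Pads are 22 mm wide; open, the fingers measure 114 mm over their backs; the gripper's body (76 mm by 85 mm) begins 54 mm behind the grasp point. The pads swing forward as they close: fully open they stand 13 mm farther back than shut.
Start: joints at [-0.103, 0.087, 1.371, -0, 1.684, -0.103], TCP at [0.55, -0, 0.239] pointing down, gripper open.
Joint ranges: [-3.1, 3.1], [-0.76, 2.03], [0.27, 2.55], [-1.08, 4.22], [0.17, 2.65], [-2.57, 2.57]. Speed limits (rad/s): [2.79, 2.79, 3.14, 3.14, 3.14, 3.14].

INTERFACE

Orientations are given as a 3x3 rotation matrix whose columns are the frame's x, y, z axes.
In Python, from station import r, capture, camera_info, workorder gives the robot as it stands. The module is installed in compiled form; this text tells all that it offers.
- The arm moves only by the tool arm_command, never from a script. Its argument "increments" is a list of rows, each a list of 7 numbers: the turn, a rotation vector about the tool's x, y, z in rad, then the shift along the tool's x, y, z in mm, then the closure, from 0 (fully open) to 1 (shut). In form: [[wx, wy, wz, dx, dy, dz, hand], ...]. A call has 1 to 5 rows; each row shifts and turns the commanded pose from where the row before left it, along the tool's axes as they then stand; what a row does not reach is not made up. A row lasts 1/12 s, in which the tool goes at most 41.7 mm and 7.16 degrees, less where a joint would pass 70% of its speed; a pose out of reach is approached as far as the arm can. A call with a gripper value outside its range is refused whole. The fingers move at their own pace and stop on an object; "newtons" is the grip in N (left out, the last holds). Time passes only in rows, so rows that do not move let the fingers close. It gives the time, the measured TCP pose, the force, the opening and the grip force at its end, in the units of the state.
- r.get_state(): the state, without advancing time (a new reading comes with each control period).
- capture(name): name is "scene" or "side" or "wrist"; returns (picture, depth): 480x640x3 uint8, blue, green, red; 480x640 float32, m along the optical axis (not along the pixel's ray), 0 where there is no reading.
- camera_info(name): a dict with "fx", "fy", "cx", "cy" (pixels), "k1" (the pictures are not rectified: a ray, as slopes to the right and down, at radius r is drawn at 1 + k1 r^2 times it, then the intrinsics apply), "view" (4x4, takes a point from world to camera coordinates); the wrist camera has in their place "tool_from_camera" (4x4, takes a point from camera to tool coordinates, whose origin is the TCP and whose axes are the flange's). Camera axes: x right, y down, z forward; pixel columns grow to the right and rows downward; lengths in m; the calibration is good to about 2 mm. A picture is of the moment at which its call begins: read the wrist's pose just before it. camera_info takes no time and is no camera call.
- workorder.sign_off(): hands the job in; it is judged then, once.
The state is a dict: "time_s": time; "joints": joint angles; "dq": joint speeds; "joint_torque": joint torques, N m; "ee_pos": TCP position; "eef_rot": TCP orientation; "ft_force": force on the tool from outside, world axes, zero at the start; "moment": the same for the moment, N m; "opening": finger opening in m; "gripper_force": force on a finger pad.
Only numpy, scipy, OpenCV 4.12 (cv2) and the standard library are available. Lean on these libraries where they do the work, as an engineer would, in place of code of your own. Each camera call takes 0.05 s, during which the arm holds its last target. There are 200 camera calls.

TASK

The blue paint chest is locked and only one of the three keys in the rack turns its lock: try them, each pushed fully in, until one turns, without forcing one that will not, and turn it a full quarter turn clockwise to the open stop. Then pull that key out, leaving the lock turned, and set it down in the wooden tray, where no other key may be put; the other keys must end up standing in the rack or lying in the grey tub. Do not shift or tip the steel mug, the ink jar or the green bottle.

Things in the scene. Friction and masses are not known exactly. Their poses are not given: they have to be found in the camera images.
- chest: fixed blue steel paint chest, 190 deep (x) x 240 wide (y), origin in the middle of its underside. The front face slopes 35 degrees from level, rising towards +x (48 mm high in front, 178 at the back), with a 52 x 52 mm brass lock plate in its middle, 3 mm proud. The outward normal of face and lock is (-0.574, 0, 0.819) in this frame
- lock_mouth (a point): centre of the keyway mouth, on the brass plate's outer surface, 115 mm above the table (axes as the chest). The keyway is a plus of two crossed slots, each 9 x 31 mm: up the slope and level (chest y). With the lock at 0 a key goes in straight along the normal, its width up and down the slope, till its head rests on the plate; only then can it turn
- lock_out (a point): point 100 mm straight out of the lock mouth along the keyway's axis (axes as the chest). A ward hidden in the lock stops the two wrong keys, which also go fully in, after 0.1 to 0.2 rad (torque climbs past 0.5 N m); the right one turns on with 0.06 N m. Turn a wrong key back to 0 before pulling it, or the next one jams. Which key is right changes from start to start and cannot be seen
- lock_plug (a joint): turn of the lock with its brass plate and white pointer: 0 locked (pointer up the slope, red mark), 1.57 open (pointer level, green mark on the chest's -y side), hard stops at both; grows clockwise as seen looking at the face. Stays where it is left. At 1.57 the key can be pulled straight out, its width now level (to about 0.08 rad); in between it is held in
- rack: fixed pale wooden key rack, 205 (x) x 56 (y) x 56 mm tall, origin in the middle of its underside. Three upright through slots, 33 (x) x 9 (y) mm, at x = -68, 0, +68 mm; keys stand in them blade down, head width along the rack's x, shoulder resting on the top (56 mm up)
- key_red: key, red head 40 wide (x) x 14 thick (y) x 36 tall (z); grip its broad faces. Origin: middle of the head's underside; z out of the head's top. Steel blade 28 wide (x) x 6 thick to z = -47 (last 3 tapered); round neck 6 thick, z 0 to -7.5; one notch 9.5 tall in both edges, middle z = -13, round core 6 thick left. Half turn about z: the same. About 90 g
- key_yellow: key, yellow head 40 wide (x) x 14 thick (y) x 36 tall (z); grip its broad faces. Origin: middle of the head's underside; z out of the head's top. Steel blade 28 wide (x) x 6 thick to z = -47 (last 3 tapered); round neck 6 thick, z 0 to -7.5; one notch 9.5 tall in both edges, middle z = -23, round core 6 thick left. Half turn about z: the same. About 90 g
- key_white: key, white head 40 wide (x) x 14 thick (y) x 36 tall (z); grip its broad faces. Origin: middle of the head's underside; z out of the head's top. Steel blade 28 wide (x) x 6 thick to z = -47 (last 3 tapered); round neck 6 thick, z 0 to -7.5; one notch 9.5 tall in both edges, middle z = -33, round core 6 thick left. Half turn about z: the same. About 90 g
- tray: fixed open wooden tray for the key that works, 170 x 170 x 18 mm tall, wall 6 mm, floor 6 mm thick at most; origin in the middle of its underside. Tray and tub may stand in either of two places
- tub: fixed open grey plastic tub for keys that do not work, 140 x 140 x 45 mm tall, wall and floor about 4 mm; origin in the middle of its underside
- pot: steel mug with a side handle, 80 mm across, 90 mm tall, origin in the middle of its underside; bystander
- ink: small amber ink jar, 44 mm across, 60 mm tall, origin in the middle of its underside; bystander
- medium: green glass bottle, 56 mm across, 130 mm tall, origin in the middle of its underside; bystander
There are look-alikes about, which are no part of the job. Leave any pink look-alike of the tub alone.

How it is judged:
On the way:
1. a key, fully in, has turned the lock to the open stop (over 1.35 rad) (value of joint lock_plug above 1.35 rad and distance between any of key_red, key_yellow, key_white and lock_mouth below 0.01 m), for 0.1 s.
At the end, for the whole second after the job is handed in: Lock still open (over 1.35 rad); exactly one key, the one that turned it, in the tray (shoulder within 80 mm of its middle in x and y); each other key standing in the rack (shoulder within 7 mm of its top) or in the tub (within 66 mm of its middle); keys at rest (value of joint lock_plug above 1.35 rad and linear speed of each of key_red, key_yellow, key_white below 0.02 m/s and (((x of key_red in the frame of tray between -0.08 and 0.08 m and y of key_red in the frame of tray between -0.08 and 0.08 m and z of key_red in the frame of tray between 0 and 0.035 m) and ((x of key_yellow in the frame of rack between -0.085 and 0.085 m and y of key_yellow in the frame of rack between -0.008 and 0.008 m and z of key_yellow in the frame of rack between 0.051 and 0.063 m and angle between key_yellow's own z axis and vertical below 0.15 rad) or (x of key_yellow in the frame of tub between -0.066 and 0.066 m and y of key_yellow in the frame of tub between -0.066 and 0.066 m and z of key_yellow in the frame of tub between 0 and 0.06 m)) and ((x of key_white in the frame of rack between -0.085 and 0.085 m and y of key_white in the frame of rack between -0.008 and 0.008 m and z of key_white in the frame of rack between 0.051 and 0.063 m and angle between key_white's own z axis and vertical below 0.15 rad) or (x of key_white in the frame of tub between -0.066 and 0.066 m and y of key_white in the frame of tub between -0.066 and 0.066 m and z of key_white in the frame of tub between 0 and 0.06 m))) or ((x of key_yellow in the frame of tray between -0.08 and 0.08 m and y of key_yellow in the frame of tray between -0.08 and 0.08 m and z of key_yellow in the frame of tray between 0 and 0.035 m) and ((x of key_red in the frame of rack between -0.085 and 0.085 m and y of key_red in the frame of rack between -0.008 and 0.008 m and z of key_red in the frame of rack between 0.051 and 0.063 m and angle between key_red's own z axis and vertical below 0.15 rad) or (x of key_red in the frame of tub between -0.066 and 0.066 m and y of key_red in the frame of tub between -0.066 and 0.066 m and z of key_red in the frame of tub between 0 and 0.06 m)) and ((x of key_white in the frame of rack between -0.085 and 0.085 m and y of key_white in the frame of rack between -0.008 and 0.008 m and z of key_white in the frame of rack between 0.051 and 0.063 m and angle between key_white's own z axis and vertical below 0.15 rad) or (x of key_white in the frame of tub between -0.066 and 0.066 m and y of key_white in the frame of tub between -0.066 and 0.066 m and z of key_white in the frame of tub between 0 and 0.06 m))) or ((x of key_white in the frame of tray between -0.08 and 0.08 m and y of key_white in the frame of tray between -0.08 and 0.08 m and z of key_white in the frame of tray between 0 and 0.035 m) and ((x of key_red in the frame of rack between -0.085 and 0.085 m and y of key_red in the frame of rack between -0.008 and 0.008 m and z of key_red in the frame of rack between 0.051 and 0.063 m and angle between key_red's own z axis and vertical below 0.15 rad) or (x of key_red in the frame of tub between -0.066 and 0.066 m and y of key_red in the frame of tub between -0.066 and 0.066 m and z of key_red in the frame of tub between 0 and 0.06 m)) and ((x of key_yellow in the frame of rack between -0.085 and 0.085 m and y of key_yellow in the frame of rack between -0.008 and 0.008 m and z of key_yellow in the frame of rack between 0.051 and 0.063 m and angle between key_yellow's own z axis and vertical below 0.15 rad) or (x of key_yellow in the frame of tub between -0.066 and 0.066 m and y of key_yellow in the frame of tub between -0.066 and 0.066 m and z of key_yellow in the frame of tub between 0 and 0.06 m))))); the robot touches nothing.
It fails at once if a key was forced against the lock (contact forces on it add up to over 600 N, the squeeze of the fingers included) (contact force between any of key_red, key_yellow, key_white and anything else above 600 N).
It fails at once if a key was put in the tray though the lock had not been turned open (value of joint lock_plug below 1.2 rad and ((x of key_red in the frame of tray between -0.08 and 0.08 m and y of key_red in the frame of tray between -0.08 and 0.08 m and z of key_red in the frame of tray between 0 and 0.035 m) or (x of key_yellow in the frame of tray between -0.08 and 0.08 m and y of key_yellow in the frame of tray between -0.08 and 0.08 m and z of key_yellow in the frame of tray between 0 and 0.035 m) or (x of key_white in the frame of tray between -0.08 and 0.08 m and y of key_white in the frame of tray between -0.08 and 0.08 m and z of key_white in the frame of tray between 0 and 0.035 m))).
It fails at once if a bystander (mug, ink jar, green bottle) was shifted over 25 mm or tipped (distance of any of pot, ink, medium from where it was at the start of the episode above 0.025 m or angle between any of pot, ink, medium's own z axis and vertical above 0.35 rad).
It also fails if it takes over 72 s, if anything falls off the work surface, if the arm or the gripper's body presses on something with over 40 N, if the wrist force passes 120 N, or if a joint passes its speed limit or range.

## Working session

There is one attempt and no reset: what is moved stays moved. The work goes in short steps, Python scripts to look and compute and a tool call to move; the robot and the scene stay as the last step left them, time stands still between calls to the robot, and variables do not carry over. Pictures are saved under pics/ and viewed, at most 10 in all, crops included, and the job is handed in when it is done.

Besides the shell and the picture viewer there is one more tool, called in YAML: its name, and indented under it one key for each argument. arm_command: Moves the arm, as the interface text tells. Its arguments: {"type":"object","properties":{"increments":{"type":"array","items":{"type":"array","items":{"type":"number"}}},"newtons":{"type":"number"}},"required":["increments"]}

```bash
mkdir -p pics; cat > h.py <<'E'
import numpy as np, cv2
from station import r, capture, camera_info
def world(info,depth,uv):
    # pixel + depth -> world via view
    out=[]
    for u,v in uv:
        d=depth[int(round(v)),int(round(u))]
        out.append(cam2w(info,ray(info,u,v)*d))
    return np.array(out)
def ray(info,u,v):
    xd,yd=(u-info['cx'])/info['fx'],(v-info['cy'])/info['fy']
    x,y=xd,yd
    for _ in range(10):
        s=1+info['k1']*(x*x+y*y); x,y=xd/s,yd/s
    return np.array([x,y,1.])
def T(info,st=None):
    if 'view' in info: return np.linalg.inv(np.array(info['view']))
    M=np.eye(4);M[:3,:3]=np.array(st['eef_rot']);M[:3,3]=st['ee_pos']
    return M@np.array(info['tool_from_camera'])
def cam2w(info,p,st=None):
    M=T(info,st); return M[:3,:3]@p+M[:3,3]
def cloud(info,depth,st=None):
    v,u=np.mgrid[:480,:640]
    K=np.array([[info['fx'],0,info['cx']],[0,info['fy'],info['cy']],[0,0,1.]])
    xd=(u-info['cx'])/info['fx'];yd=(v-info['cy'])/info['fy'];x,y=xd.copy(),yd.copy()
    for _ in range(10):
        s=1+info['k1']*(x*x+y*y);x,y=xd/s,yd/s
    P=np.stack([x*depth,y*depth,depth],-1);M=T(info,st)
    return P@M[:3,:3].T+M[:3,3]
def plane(info,u,v,z,st=None):
    M=T(info,st);d=M[:3,:3]@ray(info,u,v);o=M[:3,3]
    return o+d*(z-o[2])/d[2]
E
python3 - <<'E'
from h import *
for n in ("scene","side"):
    im,d=capture(n);i=camera_info(n);cv2.imwrite(f"pics/{n}0.png",im);np.savez(f"{n}0.npz",im=im,d=d)
    print(n,{k:(v if k!='view' else np.round(T(i),3).tolist()) for k,v in i.items()})
print(camera_info("wrist"));print(r.get_state())
E
```

```text
scene {'fx': 517.5366866447722, 'fy': 517.5366866447722, 'cx': 325.8584826297884, 'cy': 237.79891534285466, 'k1': 0.04233641881681026, 'view': [[0.72, 0.389, -0.575, 1.223], [0.694, -0.39, 0.605, -0.589], [0.011, -0.835, -0.551, 0.738], [0.0, 0.0, 0.0, 1.0]]}
side {'fx': 471.04536554770146, 'fy': 471.04536554770146, 'cx': 306.07937905215107, 'cy': 236.93982193960196, 'k1': -0.09627672487476704, 'view': [[-0.903, -0.254, 0.346, 0.146], [-0.429, 0.524, -0.736, 0.983], [0.005, -0.813, -0.582, 0.855], [0.0, 0.0, 0.0, 1.0]]}
{'fx': 417.84591181941903, 'fy': 417.84591181941903, 'cx': 316.5461782495918, 'cy': 244.27758153192656, 'k1': -0.0968749024629127, 'tool_from_camera': array([[-8.24720651e-04, -9.56126662e-01, -2.92952431e-01,
         7.45005996e-02],
       [ 9.99999654e-01, -7.57592056e-04, -3.42603073e-04,
         9.44120796e-04],
       [ 1.05633498e-04, -2.92952612e-01,  9.56126956e-01,
        -1.35026050e-01],
       [ 0.00000000e+00,  0.00000000e+00,  0.00000000e+00,
         1.00000000e+00]])}
{'time_s': 0.1, 'joints': array([-1.03101694e-01,  8.78879061e-02,  1.37213113e+00, -3.50043934e-05,
        1.68358440e+00, -1.03099065e-01]), 'dq': array([-9.84915883e-05, -1.82382436e-03, -3.67352388e-03, -7.23883355e-04,
        7.10739459e-04, -1.10803326e-03]), 'joint_torque': array([ 2.78635656e-03, -3.53014469e+01, -3.14218891e+01, -1.15072685e-04,
        7.91701314e-03, -1.45799942e-05]), 'ee_pos': array([5.49564067e-01, 2.84765944e-05, 2.38238217e-01]), 'eef_rot': array([[ 6.70628268e-06,  9.99997993e-01, -2.00368887e-03],
       [ 9.99999985e-01, -6.36095724e-06,  1.72351166e-04],
       [ 1.72338075e-04, -2.00369000e-03, -9.99997978e-01]]), 'ft_force': array([ 0.25162494, -1.17020477, -0.11683175]), 'moment': array([0.00683647, 0.06094295, 0.05262502]), 'gripper_force': 0.0, 'opening': 0.08527549595993668}
```

View pics/scene0.png

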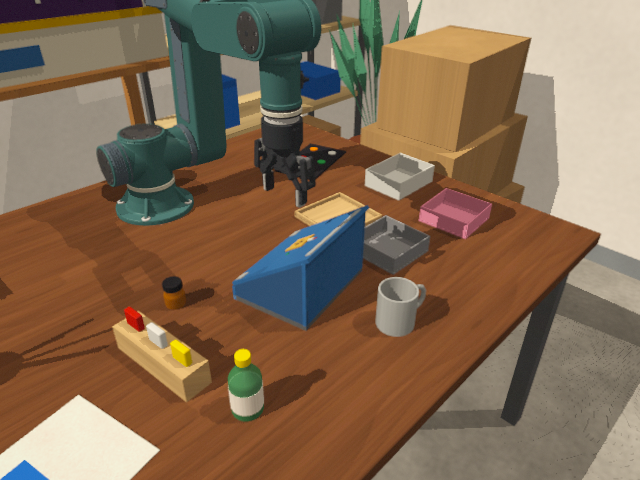

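View pics/side0.png

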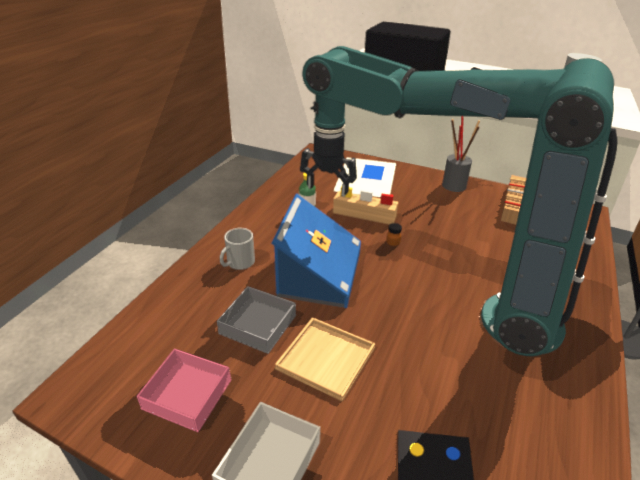

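The scene picture shows the rack (160,352) with red (134,318), white (157,335) and yellow (180,352) keys. Also in view are the ink jar (173,293), bottle (246,385), mug (397,305) and chest (300,260), whose brass lock is at (300,242). The tray is at (338,210).

There are three things that could be taken for the tub: dark grey (392,245), light grey-white (400,175) and pink (455,212). In the side picture the same three are at (257,318), (268,450) and (185,388), and the lock is at (320,241).

Next I'll measure.

```bash
python3 - <<'E'
from h import *
C={}
for n in("scene","side"):
    z=np.load(n+"0.npz");i=camera_info(n);P=cloud(i,z['d']);C[n]=(z['im'],P,z['d'])
def rep(name,n,box,cond,zr):
    im,P,d=C[n];hsv=cv2.cvtColor(im,cv2.COLOR_BGR2HSV).astype(int)
    u0,v0,u1,v1=box;m=np.zeros((480,640),bool);m[v0:v1,u0:u1]=1
    m&=cond(hsv[...,0],hsv[...,1],hsv[...,2])&(d>0)&(P[...,2]>zr[0])&(P[...,2]<zr[1])
    Q=P[m]
    if len(Q)<10: print(name,n,"few",len(Q));return
    rc=cv2.minAreaRect((Q[:,:2]*1000).astype(np.float32))
    print(name,n,len(Q),"rect",np.round(rc[0],1),np.round(rc[1],1),round(rc[2],1),"z",np.round(np.percentile(Q[:,2],[1,50,99])*1000,1),"mean",np.round(Q.mean(0)*1000,1))
    return Q
any_=lambda h,s,v:v>=0
for zr in((.03,.06),):
  rep("dark","side",(210,280,300,355),any_,zr);rep("dark","scene",(350,210,435,275),lambda h,s,v:s<80,zr)
  rep("light","side",(210,395,325,480),any_,zr);rep("light","scene",(360,150,440,200),lambda h,s,v:s<80,zr)
rep("tray","side",(270,315,380,400),lambda h,s,v:s<190,(.01,.03))
rep("tray","scene",(290,190,385,235),any_,(.012,.03))
for n,b in(("scene",(110,310,215,400)),("side",(325,180,405,225))):
  rep("racktop",n,b,lambda h,s,v:(h>8)&(h<25)&(s>40)&(s<180),(.05,.062))
for n,b in(("scene",(110,300,215,400)),("side",(335,180,405,215))):
  rep("red",n,b,lambda h,s,v:((h<6)|(h>174))&(s>180),(.06,.1))
  rep("yel",n,b,lambda h,s,v:(h>22)&(h<34)&(s>180),(.06,.1))
  rep("whi",n,b,lambda h,s,v:(s<60),(.062,.1))
for n,b in(("scene",(225,200,375,330)),("side",(270,190,365,310))):
  Q=rep("chestblue",n,b,lambda h,s,v:(h>95)&(h<120)&(s>120),(.02,.2))
  im,P,d=C[n]
  # slope plane fit: ransac
  best=0;rng=np.random.default_rng(0)
  for _ in range(400):
    a=Q[rng.choice(len(Q),3,False)];nn=np.cross(a[1]-a[0],a[2]-a[0]);l=np.linalg.norm(nn)
    if l<1e-6: continue
    nn/=l
    if abs(abs(nn[2])-.819)>.06: continue
    k=np.abs((Q-a[0])@nn)<.002
    if k.sum()>best:best=k.sum();K=k
  S=Q[K];c=S.mean(0);nn=np.linalg.svd(S-c,full_matrices=False)[2][2];nn*=np.sign(nn[2])
  print(" normal",nn,"yaw",np.degrees(np.arctan2(-nn[1],-nn[0])),best,"c",c)
  rep("brass",n,b,lambda h,s,v:(h>12)&(h<30)&(s>120)&(v>100),(.08,.16))
  rep("mug",n,(370,270,435,335) if n=="scene" else (220,225,258,272),any_,(.02,.1))
  rep("ink",n,(155,270,190,310) if n=="scene" else (383,222,405,247),any_,(.02,.08))
  rep("bot",n,(225,345,268,420) if n=="scene" else (295,175,318,215),any_,(.02,.15))
E
```

```text
dark side 1104 rect [601.9 262.8] [202.1 142.7] 88.8 z [30.1 40.5 58.3] mean [598.  271.5  40.4]
dark scene 812 rect [604.1 289.6] [146.3 143.2] 88.8 z [30.3 39.4 48.2] mean [617.6 295.4  39.3]
light side 1422 rect [440.7 598.1] [233.5 170.4] 8.9 z [30.5 48.5 57.4] mean [414.7 569.2  46.6]
light scene 1072 rect [400.8 598. ] [137.3 185.1] 0.1 z [30.3 44.4 57.9] mean [402.2 595.6  44.4]
tray side 1079 rect [431.4 314. ] [173.9 218.1] 85.1 z [10.2 16.3 28.2] mean [422.  322.1  16.3]
tray scene 493 rect [432.1 368.2] [283.8 221.1] 87.4 z [12.2 17.2 28.9] mean [415.2 329.   17.8]
racktop scene 1844 rect [ 537.  -302.8] [209.3  58.9] 5.0 z [50.6 56.5 59.7] mean [ 553.2 -309.2   56.3]
racktop side 474 rect [ 514.1 -263.4] [246.4 144.3] 0.1 z [50.3 54.6 61.4] mean [ 528.  -289.5   54.8]
red scene 293 rect [ 469.8 -309.5] [41.2 14.8] 5.1 z [61.4 84.2 93.9] mean [ 475.1 -311.7   81.7]
yel scene 359 rect [ 605.8 -296.8] [41.3 15.7] 6.8 z [61.1 84.3 94.4] mean [ 609.8 -299.5   81.6]
whi scene 306 rect [ 536.9 -303.7] [41.9 15.7] 6.4 z [62.6 85.  94.4] mean [ 542.4 -305.9   82.4]
red side 104 re
[... 724 characters left out ...]
ect [ 734.8 -260.2] [55.8 42.6] 63.1 z [ 21.5  81.3 131.5] mean [ 740.9 -265.4   77.7]
chestblue side 5620 rect [544.8  45.9] [196.3 243.1] 12.0 z [ 22.4  94.1 178.4] mean [539.1  92.3  98. ]
 normal [-0.55875877 -0.12018954  0.82057487] yaw 12.139408179018844 3016 c [0.53857586 0.05588693 0.11066565]
brass side 187 rect [ 572.4 -111.6] [ 43.8 372.4] 10.5 z [ 82.3 115.4 130.4] mean [544.4  37.7 115. ]
mug side 996 rect [783.8 100.7] [104.6  86.7] 45.1 z [21.6 63.4 91.8] mean [771.8 103.   61.1]
ink side 233 rect [ 402.7 -188.1] [39.9 43.8] 31.2 z [20.5 49.6 63.6] mean [ 401.4 -181.8   46.2]
bot side 357 rect [ 661.3 -141.9] [ 53.8 282.3] 29.8 z [ 27.1  81.8 149.7] mean [ 692.6 -195.4   88.9]
```

```bash
cat > plan.py <<'E'
from h import *
from scipy.spatial.transform import Rotation as Ro
ZD=np.array([0,0,-1.])
def Rdown(yaw_y):  # tool down, tool y axis at world yaw yaw_y(deg)
    a=np.radians(yaw_y);y=np.array([np.cos(a),np.sin(a),0]);return np.c_[np.cross(y,ZD),y,ZD]
def plan(wps,hand,start=None,show=True):
    """wps: list of (R,p_mm,nrows or None) ; prints rows"""
    st=r.get_state();R,p=(np.array(st['eef_rot']),np.array(st['ee_pos'])*1000) if start is None else start
    rows=[]
    for R1,p1,n in wps:
        p1=np.array(p1,float)
        w=Ro.from_matrix(R.T@R1).as_rotvec()
        n=n or int(max(1,np.ceil(np.linalg.norm(p1-p)/38),np.ceil(np.linalg.norm(w)/.118)))
        for k in range(n):
            q=p+(p1-p)/(n-k);wk=Ro.from_matrix(R.T@R1).as_rotvec()/(n-k)
            row=np.r_[np.round(wk,3),np.round(R.T@(q-p),1)]
            p=p+R@row[3:];R=R@Ro.from_rotvec(row[:3]).as_matrix();rows.append(row.tolist()+[hand])
    for i in range(0,len(rows),5): print('['+','.join('['+','.join(f'{x:g}' for x in a)+']' for a in rows[i:i+5])+']')
    return R,p
def show():
    s=r.get_state();print(round(s['time_s'],2),np.round(np.array(s['ee_pos'])*1000,1),np.round(s['eef_rot'],3).tolist(),'q',np.round(s['joints'],2),'F',np.round(s['ft_force'],1),'M',np.round(s['moment'],2),s['opening'],s['gripper_force'])
E
python3 -c "
from plan import *
plan([(Rdown(95.3),[560,-303,250],15)],0)"
```

```text
[[-0,-0,-0.111,-20.2,0.7,-0.8,0],[-0,-0,-0.111,-20.2,-1.5,-0.8,0],[-0,-0,-0.111,-19.9,-3.8,-0.8,0],[-0,-0,-0.111,-19.3,-5.9,-0.8,0],[-0,-0,-0.111,-18.5,-8.1,-0.8,0]]
[[-0,-0,-0.111,-17.5,-10.1,-0.8,0],[-0,-0,-0.111,-16.3,-11.9,-0.8,0],[-0,-0,-0.111,-14.9,-13.7,-0.8,0],[-0,-0,-0.111,-13.3,-15.2,-0.8,0],[-0,-0,-0.111,-11.5,-16.6,-0.8,0]]
[[-0,-0,-0.111,-9.6,-17.8,-0.8,0],[-0,-0.001,-0.111,-7.6,-18.7,-0.8,0],[-0,-0,-0.11,-5.5,-19.5,-0.7,0],[-0,-0.001,-0.111,-3.3,-19.9,-0.8,0],[-0,-0,-0.11,-1,-20.2,-0.7,0]]
```

arm_command:
  increments:
    - [0,0,-0.111,-20.2,0.7,-0.8,0]
    - [0,0,-0.111,-20.2,-1.5,-0.8,0]
    - [0,0,-0.111,-19.9,-3.8,-0.8,0]
    - [0,0,-0.111,-19.3,-5.9,-0.8,0]
    - [0,0,-0.111,-18.5,-8.1,-0.8,0]

```text
time_s: 0.52
ee_pos: [0.5532, -0.1018, 0.2427]
eef_rot: [[-0.532, 0.847, -0.001], [0.847, 0.532, 0.0], [0.001, -0.001, -1.0]]
ft_force: [-0.2, 0.7, -0.2]
opening: 0.0854
gripper_force: 0.0
```

arm_command:
  increments:
    - [0,0,-0.111,-17.5,-10.1,-0.8,0]
    - [0,0,-0.111,-16.3,-11.9,-0.8,0]
    - [0,0,-0.111,-14.9,-13.7,-0.8,0]
    - [0,0,-0.111,-13.3,-15.2,-0.8,0]
    - [0,0,-0.111,-11.5,-16.6,-0.8,0]

```text
time_s: 0.93
ee_pos: [0.5566, -0.2029, 0.2466]
eef_rot: [[-0.898, 0.44, -0.001], [0.44, 0.898, 0.001], [0.001, 0.0, -1.0]]
ft_force: [0.6, -0.5, 0.1]
opening: 0.0855
gripper_force: 0.0
```

arm_command:
  increments:
    - [0,0,-0.111,-9.6,-17.8,-0.8,0]
    - [0,-0.001,-0.111,-7.6,-18.7,-0.8,0]
    - [0,0,-0.11,-5.5,-19.5,-0.7,0]
    - [0,-0.001,-0.111,-3.3,-19.9,-0.8,0]
    - [0,0,-0.11,-1,-20.2,-0.7,0]

```text
time_s: 1.35
ee_pos: [0.5602, -0.3039, 0.2504]
eef_rot: [[-0.995, -0.097, 0.001], [-0.097, 0.995, 0.0], [-0.001, 0.0, -1.0]]
ft_force: [0.0, -0.4, -0.8]
opening: 0.0855
gripper_force: 0.0
```

arm_command:
  increments:
    - [0,0,0,0,0,0,0]
    - [0,0,0,0,0,0,0]

```text
time_s: 1.52
ee_pos: [0.56, -0.3037, 0.2499]
eef_rot: [[-0.996, -0.089, 0.0], [-0.089, 0.996, 0.001], [-0.001, 0.001, -1.0]]
ft_force: [-0.0, 1.1, -0.5]
opening: 0.0854
gripper_force: 0.0
```

```bash
python3 - <<'E'
from plan import *
show();st=r.get_state();im,d=capture("wrist");i=camera_info("wrist");cv2.imwrite("pics/w1.png",im)
P=cloud(i,d,st);hsv=cv2.cvtColor(im,cv2.COLOR_BGR2HSV).astype(int);h,s,v=hsv[...,0],hsv[...,1],hsv[...,2]
for n,m in(("red",((h<6)|(h>174))&(s>150)),("white",(s<60)&(v>90)),("yellow",(h>22)&(h<34)&(s>150))):
    # top face pixels
    m=m&(P[...,2]>.086)&(P[...,2]<.1)&(P[...,1]<-.25)&(P[...,1]>-.35)&(P[...,0]>.42)&(P[...,0]<.65)
    Q=P[m];rc=cv2.minAreaRect((Q[:,:2]*1000).astype(np.float32));uv=np.argwhere(m).mean(0)
    print(n,m.sum(),np.round(rc[0],1),np.round(rc[1],1),round(rc[2],1),np.round(Q.mean(0)*1000,1),uv)
m=(P[...,2]>.052)&(P[...,2]<.06)&(P[...,1]<-.25);Q=P[m];print(cv2.minAreaRect((Q[:,:2]*1000).astype(np.float32)),Q[:,2].mean())
E
```

```text
1.52 [ 560.  -303.7  249.9] [[-0.996, -0.089, 0.0], [-0.089, 0.996, 0.001], [-0.001, 0.001, -1.0]] q [-0.59  0.28  1.12  0.    1.74 -2.25] F [-0.   1.1 -0.5] M [ 0.04 -0.02  0.01] 0.08541384727612891 0.0
red 1146 [ 469.7 -309.2] [38.2 12.9] 5.0 [ 469.6 -309.5   92.1] [ 91.42146597 320.19546248]
white 1040 [ 536.8 -303.4] [39.3 13. ] 4.9 [ 536.3 -303.6   92. ] [190.48076923 319.97307692]
yellow 899 [ 604.6 -297.4] [39.5 13.6] 4.8 [ 603.1 -297.7   91.8] [278.99332592 319.66629588]
((581.5794677734375, -297.9979248046875), (296.1512145996094, 63.87147521972656), 7.499702453613281) 0.05638352574949263
```

View pics/w1.png

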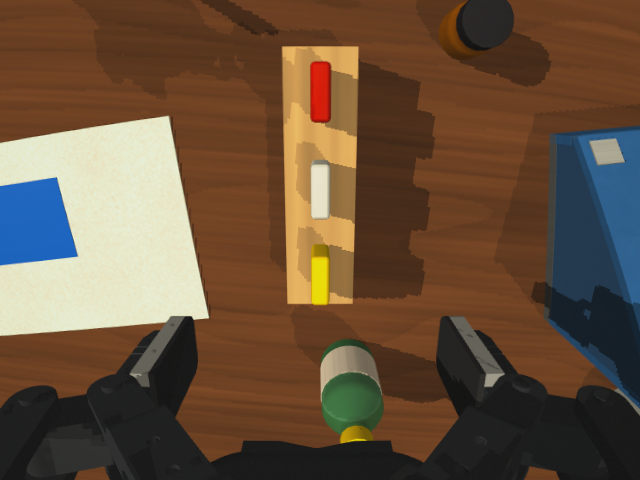

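The wrist view shows the rack in the middle column, with red at (320,91), white at (320,190) and yellow at (320,279). Their tops are at z = 92 mm, as expected, and both cameras agree to within 1 mm. I'll take white first.

```bash
python3 -c "
from plan import *
s=plan([(Rdown(95.0),[536.6,-303.4,110],4),(Rdown(95.0),[536.6,-303.4,70],3)],0)
"
```

```text
[[0,0,0.001,5.9,0.3,35.1,0],[0,0,0.001,5.9,0.4,35.1,0],[0.001,0,0.001,5.9,0.3,35,0],[0,0.001,0,6,0.4,35.1,0],[0,-0,0,-0,-0,13.3,0]]
[[0,-0,0,-0,-0,13.3,0],[0,-0,0,-0,-0,13.4,0]]
```

arm_command:
  increments:
    - [0,0,0.001,5.9,0.3,35.1,0]
    - [0,0,0.001,5.9,0.4,35.1,0]
    - [0.001,0,0.001,5.9,0.3,35,0]
    - [0,0.001,0,6,0.4,35.1,0]
    - [0,0,0,0,0,13.3,0]

```text
time_s: 1.98
ee_pos: [0.5334, -0.3005, 0.0912]
eef_rot: [[-0.996, -0.089, -0.008], [-0.089, 0.996, 0.005], [0.008, 0.006, -1.0]]
ft_force: [-0.3, 0.6, -1.2]
opening: 0.0855
gripper_force: 0.0
```

arm_command:
  increments:
    - [0,0,0,0,0,13.3,0]
    - [0,0,0,0,0,13.4,0]
    - [0,0,0,0,0,0,0]

```text
time_s: 2.23
ee_pos: [0.537, -0.3029, 0.0693]
eef_rot: [[-0.996, -0.089, -0.001], [-0.089, 0.996, 0.0], [0.001, 0.0, -1.0]]
ft_force: [-0.6, 0.8, -0.2]
opening: 0.0853
gripper_force: 0.0
```

arm_command:
  increments:
    - [0,0,0,0,0,0,0.6]
    - [0,0,0,0,0,0,1]
    - [0,0,0,0,0,0,1]
    - [0,0,0,0,0,0,1]
    - [0,0,0,0,0,0,1]
  newtons: 60

```text
time_s: 2.65
ee_pos: [0.5377, -0.3043, 0.0721]
eef_rot: [[-0.996, -0.089, 0.003], [-0.089, 0.996, -0.003], [-0.003, -0.003, -1.0]]
ft_force: [-0.5, 0.2, -0.3]
opening: 0.0254
gripper_force: 0.0
```

arm_command:
  increments:
    - [0,0,0,0,0,0,1]
    - [0,0,0,0,0,0,1]
    - [0,0,0,0,0,0,1]

```text
time_s: 2.9
ee_pos: [0.5375, -0.3043, 0.0718]
eef_rot: [[-0.996, -0.089, 0.003], [-0.089, 0.996, -0.002], [-0.002, -0.003, -1.0]]
ft_force: [0.1, -0.5, 2.6]
opening: 0.013
gripper_force: 58.8
```

```bash
cat >> plan.py <<'E'
def chest(yaw):
    a=np.radians(yaw);cx=np.array([np.cos(a),np.sin(a),0]);cy=np.array([-np.sin(a),np.cos(a),0])
    t=np.radians(35);n=-np.sin(t)*cx+np.cos(t)*np.array([0,0,1.]);up=np.cos(t)*cx+np.sin(t)*np.array([0,0,1.])
    return n,cy,up,np.c_[np.cross(cy,-n),cy,-n]   # last: tool rotation at lock 0
E
python3 -c "
from plan import *
n,cy,up,R=chest(12.2);m=np.array([545.4,44.7,115])
s=plan([(Rdown(95.0),[537.5,-304.3,165],4),(R,[440,-90,225],None),(R,m+n*110,None)],1)
print(s)"
```

```text
[[-0.001,0.001,0,-0.1,-0.1,-23.3,1],[-0.001,0,0.001,-0,-0,-23.3,1],[-0,0.001,0,-0,-0,-23.3,1],[-0.001,0,0.001,-0,-0.1,-23.3,1],[-0.005,-0.087,-0.017,11.2,31.7,-8.6,1]]
[[-0.006,-0.087,-0.017,9.9,31.9,-9.3,1],[-0.005,-0.087,-0.018,8.5,32.2,-9.9,1],[-0.006,-0.087,-0.017,7,32.4,-10.5,1],[-0.005,-0.087,-0.018,5.6,32.5,-10.8,1],[-0.006,-0.087,-0.017,4,32.7,-11,1]]
[[-0.005,-0.088,-0.018,2.5,32.7,-11.2,1],[-0,0,0,-11.1,27.4,13.9,1],[-0,0,0,-11.2,27.3,13.9,1],[-0,0,0,-11.1,27.4,13.9,1],[-0,0,0,-11.2,27.3,13.8,1]]
(array([[-8.00467221e-01, -2.11221946e-01,  5.60925590e-01],
       [-1.73145329e-01,  9.77438085e-01,  1.20977211e-01],
       [-5.73823077e-01, -2.83353682e-04, -8.18979241e-01]]), array([483.72005168,  31.33792708, 205.13583331]))
```

arm_command:
  increments:
    - [0,0,0,-0.1,-0.1,-23.3,1]
    - [0,0,0,0,0,-23.3,1]
    - [0,0,0,0,0,-23.3,1]
    - [0,0,0,0,0,-23.3,1]

```text
time_s: 3.23
ee_pos: [0.5365, -0.3036, 0.1641]
eef_rot: [[-0.996, -0.089, -0.001], [-0.089, 0.996, -0.0], [0.001, -0.0, -1.0]]
ft_force: [0.3, -0.4, -0.8]
opening: 0.013
gripper_force: 59.2
```

arm_command:
  increments:
    - [-0.005,-0.087,-0.017,11.2,31.7,-8.6,1]
    - [-0.006,-0.087,-0.017,9.9,31.9,-9.3,1]
    - [-0.005,-0.087,-0.018,8.5,32.2,-9.9,1]
    - [-0.006,-0.087,-0.017,7,32.4,-10.5,1]
    - [-0.005,-0.087,-0.018,5.6,32.5,-10.8,1]

```text
time_s: 3.65
ee_pos: [0.4662, -0.1494, 0.2064]
eef_rot: [[-0.891, -0.179, 0.418], [-0.16, 0.984, 0.082], [-0.426, 0.006, -0.905]]
ft_force: [-1.0, 0.2, -0.2]
opening: 0.013
gripper_force: 59.3
```

arm_command:
  increments:
    - [-0.006,-0.087,-0.017,4,32.7,-11,1]
    - [-0.005,-0.088,-0.018,2.5,32.7,-11.2,1]
    - [0,0,0,-11.1,27.4,13.9,1]
    - [0,0,0,-11.2,27.3,13.9,1]
    - [0,0,0,-11.1,27.4,13.9,1]

```text
time_s: 4.07
ee_pos: [0.4707, 0.0016, 0.2086]
eef_rot: [[-0.799, -0.21, 0.564], [-0.173, 0.978, 0.118], [-0.576, -0.004, -0.818]]
ft_force: [-0.6, -0.1, 0.1]
opening: 0.0128
gripper_force: 59.4
```

arm_command:
  increments:
    - [0,0,0,-11.2,27.3,13.8,1]
    - [0,0,0,0,0,0,1]
    - [0,0,0,0,0,0,1]
    - [0,0,0,0,0,0,1]

```text
time_s: 4.4
ee_pos: [0.4821, 0.032, 0.2028]
eef_rot: [[-0.8, -0.214, 0.56], [-0.177, 0.977, 0.121], [-0.573, -0.002, -0.82]]
ft_force: [0.3, 0.3, -1.6]
opening: 0.0132
gripper_force: 59.3
```

```bash
python3 - <<'E'
from plan import *
show();st=r.get_state();im,d=capture("wrist");i=camera_info("wrist");cv2.imwrite("pics/w2.png",im);np.savez("w2.npz",im=im,d=d,R=st['eef_rot'],p=st['ee_pos'])
P=cloud(i,d,st);hsv=cv2.cvtColor(im,cv2.COLOR_BGR2HSV).astype(int);h,s,v=hsv[...,0],hsv[...,1],hsv[...,2]
b=(h>95)&(h<125)&(s>100)&(d>0)&(d<.4);Q=P[b];n0=chest(12.2)[0]
k=np.abs((Q-np.median(Q,0))@n0)<.01
for _ in range(4):
    S=Q[k];c=S.mean(0);n=np.linalg.svd(S-c,full_matrices=False)[2][2];n*=np.sign(n[2]);k=np.abs((Q-c)@n)<.0025
print("n",n,"yaw",np.degrees(np.arctan2(-n[1],-n[0])),"slope",np.degrees(np.arccos(n[2])),"c",c*1000,k.sum())
E
```

```text
4.4 [482.1  32.  202.8] [[-0.8, -0.214, 0.56], [-0.177, 0.977, 0.121], [-0.573, -0.002, -0.82]] q [-0.21 -0.47  2.02  0.27  1.04 -2.07] F [ 0.3  0.3 -1.6] M [-0.09  0.32 -0.04] 0.013163074227331035 59.2770516872406
n [-0.56042304 -0.12142684  0.8192567 ] yaw 12.225303269317527 slope 34.98954420554424 c [520.79567349  36.42193295  94.19169934] 106857
```

View pics/w2.png

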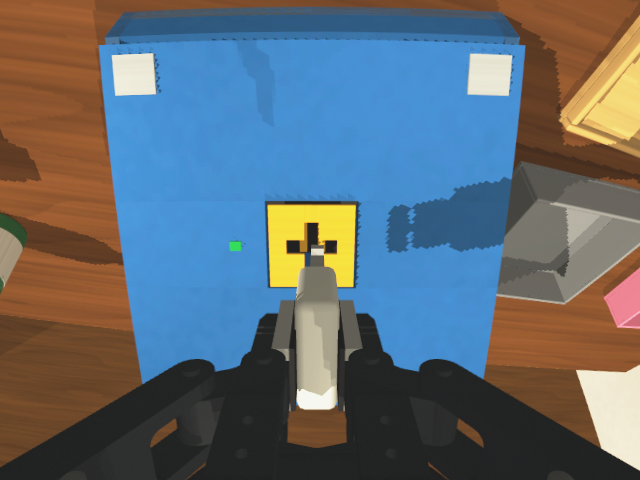

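The wrist view shows the lock plate at u 268–356, v 203–287. The level slot is at v ≈ 246, u 287–337, and the green mark is at (235,246). The blade tip is near (317,250). Next I'll compute the keyway centre and the key's offset in the tool.

```bash
cat > lock.py <<'E'
from plan import *
def lock(im,d,st,yaw=12.2,dbg=True):
    i=camera_info("wrist");P=cloud(i,d,st)*1000;hsv=cv2.cvtColor(im,cv2.COLOR_BGR2HSV).astype(int);h,s,v=hsv[...,0],hsv[...,1],hsv[...,2]
    n,cy,up,R=chest(yaw);b=(h>95)&(h<125)&(s>100)&(d>0)&(d<.45);f=np.median((P[b]@n)[np.abs(P[b]@n-np.median(P[b]@n))<6])
    o=T(i,st)[:3,3]*1000
    u_,v_=np.meshgrid(np.arange(640),np.arange(480))
    M=T(i,st)[:3,:3];D=np.array([ [ray(i,a,c) for a in range(250,380)] for c in range(190,300)])@M.T
    t=(f+3-o@n)/(D@n);X=o+D*t[...,None]          # points on plate plane
    yel=((h>18)&(h<34)&(s>120)&(v>100))[190:300,250:380];drk=(v<110)[190:300,250:380]
    A=X@cy;B=X@up
    return n,cy,up,f,A,B,yel,drk,X
if __name__=="__main__":
    z=np.load("w2.npz");st=dict(eef_rot=z['R'],ee_pos=z['p'])
    n,cy,up,f,A,B,yel,drk,X=lock(z['im'],z['d'],st)
    print("face offset f",f,"expected from chest ctr z=113:",n@np.array([547,45,113]))
    for lab,row in(("row205-235 edges",range(15,45)),):
        L=[A[k][yel[k]].max() for k in row if yel[k].any()];Rr=[A[k][yel[k]].min() for k in row if yel[k].any()]
        print("plate y",np.median(L),np.median(Rr),(np.median(L)+np.median(Rr))/2,"width",np.median(L)-np.median(Rr))
    c=[j for j in range(25,100) if yel[:,j].any()]
    tp=[B[:,j][yel[:,j]].max() for j in c];bt=[B[:,j][yel[:,j]].min() for j in c if j<35]
    print("plate up",np.median(tp),np.median(bt),(np.median(tp)+np.median(bt))/2,"len",np.median(tp)-np.median(bt))
    # level slot: dark inside plate
    ins=np.zeros_like(drk);ins[18:92,22:100]=1;k=drk&ins
    for j in (288,292,296,332,335): 
        q=k[35:75,j-250];print(j,"slot up range",B[35:75,j-250][q].min() if q.any() else None,B[35:75,j-250][q].max() if q.any() else None)
    for rr in (244,246,248):
        q=k[rr-190];print(rr,"slot y range",A[rr-190][q].min(),A[rr-190][q].max(),(A[rr-190][q].min()+A[rr-190][q].max())/2)
    for rr in (226,230,234):
        q=k[rr-190];print(rr,"vslot y range",A[rr-190][q].min(),A[rr-190][q].max())
    for cc in (308,311,314): 
        q=k[:,cc-250];print(cc,"vslot top",B[:,cc-250][q].max())
    # key: blade/ head in tool frame via depth
    i=camera_info("wrist");P=cloud(i,z['d'],st)*1000;H=(P-np.array(z['p'])*1000)@z['R']
    hsv=cv2.cvtColor(z['im'],cv2.COLOR_BGR2HSV)
    w=(hsv[...,1]<70)&(H[...,2]>-60)&(H[...,2]<75)&(np.abs(H[...,1])<10)&(np.abs(H[...,0])<30)
    Q=H[w]
    for z0 in range(-24,72,6):
        q=Q[(Q[:,2]>z0)&(Q[:,2]<=z0+6)]
        if len(q)>4: print(z0,len(q),np.round(np.percentile(q[:,0],[2,50,98]),1),np.round(np.percentile(q[:,1],[2,50,98]),1))
E
python3 lock.py
```

```text
face offset f -219.22991274433036 expected from chest ctr z=113: -219.55094139638788
plate y -48.595780577988336 -100.11590303169149 -74.35584180483991 width 51.52012245370315
plate up 527.0205683263255 483.5745059800739 505.2975371531997 len 43.44606234625155
288 slot up range 506.34449273073807 513.3510406599631
292 slot up range 506.33410935550904 513.3396313892241
296 slot up range 506.3236928034659 513.3283145816966
332 slot up range 506.22836470576175 513.2305104584913
335 slot up range 506.2202851229498 513.2226810334279
244 slot y range -89.050868998139 -59.299373250110015 -74.1751211241245
246 slot y range -89.07206453978807 -59.27717168724449 -74.17461811351629
248 slot y range -89.09340228096912 -59.25485246948329 -74.1741273752262
226 vslot y range -76.87255210786732 -70.88015982544363
230 vslot y range -76.87889409619815 -70.86967330202965
234 vslot y range -76.8853738133354 -70.8591233372368
308 vslot top 522.375420528476
311 vslot top 522.3667846919543
314 vslot top 522.358291902091
-24 4650 [-17.3   3.3  19. ] [-7.1 -0.1  7.1]
-18 634 [-14.3  19.   20.3] [-9.5 -0.1  9.6]
-12 408 [ 9.5 19.6 20.3] [-9.6  0.2  9.5]
-6 362 [ 9.5 19.6 20.3] [-9.7 -0.1  9.6]
0 292 [ 9.5 19.7 20.3] [-9.5 -0.1  9.5]
6 198 [17.8 19.8 20.3] [-6.7 -0.1  6.2]
12 16 [18.8 19.7 19.9] [-4.5  1.2  5.7]
24 15 [13.9 14.  14.4] [-3.  -0.2  2.2]
30 64 [13.6 14.  14.3] [-3.2 -0.2  2.4]
36 61 [13.7 14.  14.4] [-3.2 -0.6  2.5]
42 25 [13.6 14.  14.3] [-2.6 -0.2  2.5]
48 58 [11.2 12.7 14.1] [-3.  -0.2  2.7]
54 62 [11.  13.9 14.2] [-3.  -0.6  2.7]
```

```bash
python3 - <<'E'
import cv2
im=cv2.imread("pics/w2.png")[190:420,240:400];cv2.imwrite("pics/w2c.png",cv2.resize(im,None,fx=2.6,fy=2.6,interpolation=cv2.INTER_NEAREST))
E
```

```text
(no output)
```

View pics/w2c.png

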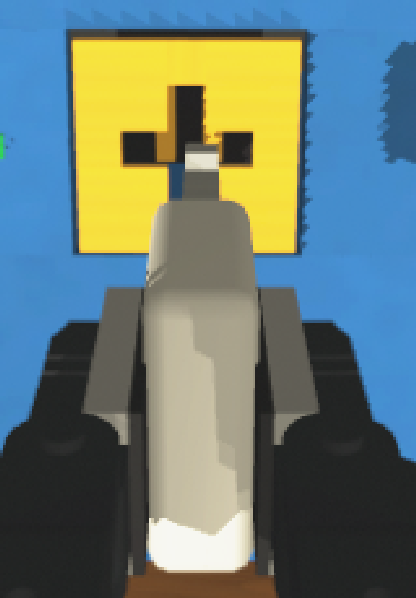

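```bash
python3 - <<'E'
from lock import *
z=np.load("w2.npz");st=dict(eef_rot=z['R'],ee_pos=z['p'])
n,cy,up,f,A,B,yel,drk,X=lock(z['im'],z['d'],st)
i=camera_info("wrist");P=cloud(i,z['d'],st)*1000
print(up,cy,n,up@n)
for v in(200,203,205,223,240,246,252,287,295): print(v,B[v-190,30],A[v-190,30],X[v-190,30],P[v,280],P[v,280]@n,P[v,280]@up,yel[v-190,30],drk[v-190,30])
print([int(x) for x in np.where(np.diff(drk[:,311-250].astype(int)))[0]+191],[int(x) for x in np.where(np.diff(drk[:,292-250].astype(int)))[0]+191],[int(x) for x in np.where(np.diff(yel[:,280-250].astype(int)))[0]+191])
E
```

```text
[0.80065223 0.17310714 0.57357644] [-0.2113248   0.97741589  0.        ] [-0.56062273 -0.12121092  0.81915204] 0.0
200 481.17070486438007 -92.74833656922114 [526.07382322  18.84981322  98.86300311] [527.57820042  18.98711928  97.40824155] -218.28161469080035 481.5645395307633 False False
203 482.9680261549501 -92.78398693351495 [527.52038632  19.12609713  99.89390425] [618.6491606   27.51679223  13.00488786] -339.51113385602173 507.54547914436745 False True
205 484.1700725857877 -92.80795147098235 [528.48787178  19.31075663 100.58336976] [528.73346337  19.33349966 100.35139919] -216.56037284434345 484.2375901631316 True False
223 495.13138409483 -93.03089697682806 [537.31118417  20.99032742 106.87051975] [536.62232353  20.92339499 107.46793702] -215.34623329943315 494.91092426924695 True False
240 505.7335326351817 -93.25389498304119 [545.84694303  22.60767323 112.95166233] [545.88579401  22.61160298 112.92061812] -216.2775997404217 505.7475127956825 True False
246 509.5370600503552 -93.33560533888786 [548.90951315  23.18622598 115.13327603] [548.2970434   23.12345527 115.6085558 ] -215.4896133901748 509.3084279978083 True False
252 513.3741397392052 -93.41893202592429 [551.99928855  23.76900704 117.33413453] [552.51471216  23.82250448 116.94578879] -216.84346960997573 513.5733296253616 True False
287 536.475036799054 -93.93897761311881 [570.60497178  27.25963641 130.58426474] [574.30125145  27.66919409 128.2523418 ] -220.261973433687 538.1678326674567 False False
295 541.9404848807687 -94.06647493008556 [575.0078383   28.08112659 133.71911697] [576.89209137  28.29267773 132.57947552] -218.24544976790636 542.8320658253635 False False
[201, 204, 223, 248, 256, 267] [201, 204, 241, 253] [204, 287]
```

The image's "down" is up-slope. The plate runs from 483.2 to 536.5 along the slope, with its centre at ≈ 510. The level slot's centre is 509.9, and its y centre is −74.2. That puts the mouth at (545.2, 42.0, 115.4), matching the given 115 mm height.

```bash
cat >> plan.py <<'E'
N,CY,UP,RL=chest(12.2)
def at(s,a=-74.1,b=510.0): return CY*a+UP*b+N*(s-216.2)
def rel():
    st=r.get_state();p=np.array(st['ee_pos'])*1000;R=np.array(st['eef_rot'])
    w=Ro.from_matrix(RL.T@R).as_rotvec();Fl=np.array(st['ft_force'])
    print('t',round(st['time_s'],2),'s,a,b',np.round([p@N+216.2,p@CY,p@UP],2),'rot',np.round(w,3),'F n,cy,up',np.round([Fl@N,Fl@CY,Fl@UP],1),'M',np.round([np.array(st['moment'])@x for x in(N,CY,UP)],2),'q',np.round(st['joints'],2))
E
python3 -c "
from plan import *
rel();plan([(RL,at(80),4),(RL,at(66),3)],1)"
```

```text
t 4.45 s,a,b [108.46 -71.55 508.09] rot [ 0.001  0.    -0.002] F n,cy,up [ 0.1 -0.2 -1.2] M [0.   0.35 0.04] q [-0.21 -0.47  2.02  0.27  1.04 -2.07]
[[-0,-0,0.001,-0.5,-0.6,7.1,1],[-0,-0,0,-0.5,-0.6,7.1,1],[-0.001,-0,0.001,-0.5,-0.7,7.1,1],[-0,-0,0,-0.4,-0.6,7.2,1],[-0,-0,0,-0,-0,4.7,1]]
[[-0,-0,0,-0,-0,4.6,1],[-0,-0,0,-0,-0,4.7,1]]
```

arm_command:
  increments:
    - [0,0,0,-0.5,-0.7,7.1,1]
    - [0,0,0,-0.5,-0.7,7.1,1]
    - [0,0,0,-0.5,-0.7,7.1,1]
    - [0,0,0,-0.5,-0.7,7.1,1]
    - [0,0,0,0,0,5,1]

```text
time_s: 4.87
ee_pos: [0.5037, 0.0327, 0.1758]
eef_rot: [[-0.801, -0.212, 0.56], [-0.175, 0.977, 0.12], [-0.573, -0.002, -0.82]]
ft_force: [0.2, 0.7, -0.6]
opening: 0.0132
gripper_force: 59.3
```

arm_command:
  increments:
    - [0,0,0,0,0,0,1]
    - [0,0,0,0,0,0,1]
    - [0,0,0,0,0,0,1]
    - [0,0,0,0,0,0,1]

```text
time_s: 5.2
ee_pos: [0.5037, 0.0334, 0.1778]
eef_rot: [[-0.799, -0.213, 0.562], [-0.176, 0.977, 0.121], [-0.575, -0.003, -0.818]]
ft_force: [-0.4, 0.6, -1.4]
opening: 0.0133
gripper_force: 59.3
```

```bash
cat > look.py <<'E'
from plan import *
import sys
# lock centre and key relative to the tool, by wrist camera alone (tool orientation assumed RL)
rel();st=r.get_state();im,d=capture("wrist");rel();i=camera_info("wrist");cv2.imwrite(f"pics/{sys.argv[1]}.png",im)
s0=dict(eef_rot=np.eye(3),ee_pos=np.zeros(3));H=cloud(i,d,s0)*1000
R=np.array(st['eef_rot']);nt=R.T@N
hsv=cv2.cvtColor(im,cv2.COLOR_BGR2HSV).astype(int);h,s,v=hsv[...,0],hsv[...,1],hsv[...,2]
b=(h>95)&(h<125)&(s>100)&(d>0)&(d<.45);q=H[b]@nt;f=np.median(q[np.abs(q-np.median(q))<6])+3
o=T(i,s0)[:3,3]*1000
def X(u,vv):
    D=T(i,s0)[:3,:3]@ray(i,u,vv);return o+D*(f-o@nt)/(D@nt)
yel=((h>18)&(h<34)&(s>120)&(v>100)).astype(np.uint8);nl,lab,stt,_=cv2.connectedComponentsWithStats(yel)
# biggest yellow near the middle
u0,v0,w,hh,_=max((x for x in stt[1:] if 230<x[0]+x[2]/2<410),key=lambda x:x[4]);print("plate box",u0,v0,w,hh)
pl,pr=X(u0-.5,v0+15),X(u0+w-.5,v0+15);print("plate y ctr",(pl+pr)[1]/2,"w",pr[1]-pl[1],"low edge x-26:",X(u0+w/2,v0-.5)[0]-26,"f",f)
drk=(v<110)
vm=None
for vv in range(v0+8,v0+hh):
    k=np.where(drk[vv,u0+6:u0+w-6])[0]+u0+6
    if len(k) and k.max()-k.min()>.48*w: 
        vm=vv if vm is None else vm; ve=vv; uu=(k.min()-.5,k.max()+.5)
        if ve-vm>30: break
a,bb=X(uu[0],(vm+ve)/2),X(uu[1],(vm+ve)/2);print("level slot rows",vm,ve,"y ctr",(a+bb)[1]/2,"w",bb[1]-a[1],"x top",X(u0+w/2,vm-.5)[0],"bot",X(u0+w/2,ve+.5)[0])
# key blade in tool frame
w_=(np.abs(H[...,1])<6)&(np.abs(H[...,0])<17)&(s<90)
for z0 in(16,22,28,34,40,46,52,58,62):
    q=H[w_&(H[...,2]>z0)&(H[...,2]<=z0+6)]
    if len(q)>4: print("key z",z0,len(q),"x",np.round(np.percentile(q[:,0],[50,98]),1),"y",np.round(np.percentile(q[:,1],[3,97]),1))
E
python3 look.py w3
```

```text
t 5.2 s,a,b [ 75.41 -73.75 511.02] rot [ 0.001 -0.001 -0.003] F n,cy,up [-1.   0.7 -1. ] M [0.02 0.38 0.07] q [-0.19 -0.39  2.02  0.28  0.96 -2.07]
t 5.25 s,a,b [ 75.47 -73.72 511.04] rot [ 0.001 -0.002 -0.003] F n,cy,up [-0.8  0.4 -1. ] M [ 0.01  0.35 -0.02] q [-0.19 -0.39  2.02  0.28  0.96 -2.07]
plate box 267 210 101 94
plate y ctr -0.18164664825450316 w 52.36645164825397 low edge x-26: 2.093497728100857 f -75.43982074223685
level slot rows 252 301 y ctr -0.16956583340405373 w 38.22400317213184 x top 5.475427201353995 bot -23.39279726570679
key z 28 55 x [14.  14.5] y [-3.1  2.4]
key z 34 61 x [14.  14.5] y [-2.8  2.4]
key z 40 44 x [14.  14.5] y [-2.8  2.5]
key z 52 111 x [13.1 14.3] y [-3.   2.7]
key z 58 13 x [13.9 14.3] y [-2.9  2.1]
```

arm_command:
  increments:
    - [0,0,0.003,1,0,4,1]
    - [0,0,0,0,0,4,1]
    - [0,0,0,0,0,4,1]
    - [0,0,0,0,0,2,1]
    - [0,0,0,0,0,2,1]

```text
time_s: 5.67
ee_pos: [0.5117, 0.0353, 0.163]
eef_rot: [[-0.801, -0.211, 0.561], [-0.173, 0.977, 0.121], [-0.574, -0.0, -0.819]]
ft_force: [0.7, -0.3, -1.3]
opening: 0.0127
gripper_force: 59.3
```

arm_command:
  increments:
    - [0,0,0,0,0,1,1]
    - [0,0,0,0,0,1,1]
    - [0,0,0,0,0,0,1]

```text
time_s: 5.92
ee_pos: [0.5128, 0.0354, 0.1618]
eef_rot: [[-0.8, -0.211, 0.561], [-0.173, 0.978, 0.121], [-0.574, -0.0, -0.819]]
ft_force: [-0.8, -0.1, -0.5]
opening: 0.0126
gripper_force: 59.3
```

```bash
python3 -c "
from plan import *
rel()"
```

```text
t 5.92 s,a,b [ 56.92 -73.72 509.51] rot [ 0.001 -0.     0.   ] F n,cy,up [ 0.  0. -1.] M [-0.02  0.37  0.01] q [-0.18 -0.36  2.03  0.28  0.91 -2.07]
```

arm_command:
  increments:
    - [0,0,0,0,0,2,1]
    - [0,0,0,0,0,2,1]
    - [0,0,0,0,0,2,1]
    - [0,0,0,0,0,2,1]
    - [0,0,0,0,0,0,1]

```text
time_s: 6.33
ee_pos: [0.5172, 0.0364, 0.1548]
eef_rot: [[-0.801, -0.211, 0.561], [-0.173, 0.977, 0.121], [-0.573, -0.0, -0.819]]
ft_force: [0.3, -0.7, -1.9]
opening: 0.0129
gripper_force: 59.3
```

```bash
python3 -c "
from plan import *
rel()"
```

```text
t 6.33 s,a,b [ 48.67 -73.67 509.22] rot [0. 0. 0.] F n,cy,up [-1.6 -0.7 -1. ] M [-0.04  0.32 -0.01] q [-0.17 -0.34  2.03  0.28  0.89 -2.07]
```

No force, so the tip is in. I'll continue.

arm_command:
  increments:
    - [0,0,0,0,0,3,1]
    - [0,0,0,0,0,3,1]
    - [0,0,0,0,0,3,1]
    - [0,0,0,0,0,3,1]
    - [0,0,0,0,0,3,1]

```text
time_s: 6.75
ee_pos: [0.5259, 0.0382, 0.1428]
eef_rot: [[-0.8, -0.211, 0.561], [-0.173, 0.978, 0.121], [-0.574, -0.0, -0.819]]
ft_force: [0.4, -0.2, -1.6]
opening: 0.0131
gripper_force: 59.3
```

arm_command:
  increments:
    - [0,0,0,0,0,3,1]
    - [0,0,0,0,0,3,1]
    - [0,0,0,0,0,3,1]
    - [0,0,0,0,0,3,1]
    - [0,0,0,0,0,1,1]

```text
time_s: 7.17
ee_pos: [0.533, 0.0399, 0.1319]
eef_rot: [[-0.801, -0.211, 0.561], [-0.173, 0.977, 0.121], [-0.573, -0.0, -0.819]]
ft_force: [0.0, -0.5, 0.2]
opening: 0.013
gripper_force: 59.3
```

```bash
python3 -c "
from plan import *
rel()"
```

```text
t 7.17 s,a,b [ 20.58 -73.68 509.26] rot [0. 0. 0.] F n,cy,up [ 0.2 -0.5  0.1] M [-0.04  0.41 -0.03] q [-0.16 -0.27  2.03  0.29  0.82 -2.07]
```

arm_command:
  increments:
    - [0,0,0,0,0,1.5,1]
    - [0,0,0,0,0,1.5,1]
    - [0,0,0,0,0,1,1]
    - [0,0,0,0,0,0,1]

```text
time_s: 7.5
ee_pos: [0.5353, 0.0403, 0.1291]
eef_rot: [[-0.8, -0.211, 0.561], [-0.173, 0.978, 0.121], [-0.574, -0.0, -0.819]]
ft_force: [-0.4, -0.4, -1.3]
opening: 0.0129
gripper_force: 59.3
```

arm_command:
  increments:
    - [0,0,0,0,0,1,1]
    - [0,0,0,0,0,1,1]
    - [0,0,0,0,0,0,1]

```text
time_s: 7.75
ee_pos: [0.5362, 0.0404, 0.1284]
eef_rot: [[-0.8, -0.211, 0.561], [-0.174, 0.977, 0.12], [-0.574, -0.001, -0.819]]
ft_force: [-7.5, -1.5, 4.8]
opening: 0.0133
gripper_force: 60.7
```

```bash
python3 -c "
from plan import *
rel()"
```

```text
t 7.75 s,a,b [ 15.84 -73.84 509.94] rot [ 0.001 -0.001 -0.001] F n,cy,up [ 8.3  0.2 -3.5] M [ 0.    0.72 -0.01] q [-0.15 -0.26  2.03  0.29  0.81 -2.07]
```

The head is seated at s ≈ 15.9 mm with 8 N of push. Next I'll turn gently.

arm_command:
  increments:
    - [0,0,0.03,0,0,0,1]
    - [0,0,0.03,0,0,0,1]
    - [0,0,0.03,0,0,0,1]
    - [0,0,0,0,0,0,1]

```text
time_s: 8.08
ee_pos: [0.5364, 0.0405, 0.1285]
eef_rot: [[-0.816, -0.138, 0.562], [-0.085, 0.989, 0.121], [-0.572, 0.051, -0.818]]
ft_force: [-5.3, -1.2, 4.1]
opening: 0.013
gripper_force: 60.4
```

```bash
python3 -c "
from plan import *
rel()"
```

```text
t 8.08 s,a,b [ 15.83 -73.79 510.15] rot [ 0.001 -0.001  0.09 ] F n,cy,up [ 6.5 -0.1 -2.1] M [0.15 0.67 0.04] q [-0.15 -0.26  2.03  0.29  0.81 -1.98]
```

arm_command:
  increments:
    - [0,0,0.03,0,0,0,1]
    - [0,0,0.03,0,0,0,1]
    - [0,0,0,0,0,0,1]

```text
time_s: 8.33
ee_pos: [0.5364, 0.0404, 0.1285]
eef_rot: [[-0.822, -0.091, 0.562], [-0.028, 0.992, 0.12], [-0.568, 0.083, -0.819]]
ft_force: [-5.5, 0.2, 4.6]
opening: 0.0132
gripper_force: 61.0
```

```bash
python3 -c "
from plan import *
rel()"
```

```text
t 8.33 s,a,b [ 15.84 -73.83 510.16] rot [ 0.001 -0.001  0.147] F n,cy,up [ 6.9  1.4 -1.7] M [0.75 0.67 0.13] q [-0.15 -0.26  2.03  0.29  0.81 -1.93]
```

Torque climbs to 0.75 N m at 0.147 rad, so white is wrong. I'll turn it back past the play and read the torque.

arm_command:
  increments:
    - [0,0,-0.05,0,0,0,1]
    - [0,0,-0.05,0,0,0,1]
    - [0,0,-0.05,0,0,0,1]
    - [0,0,-0.04,0,0,0,1]
    - [0,0,0,0,0,0,1]

```text
time_s: 8.75
ee_pos: [0.5366, 0.0405, 0.1286]
eef_rot: [[-0.79, -0.244, 0.562], [-0.213, 0.97, 0.121], [-0.575, -0.024, -0.818]]
ft_force: [-6.1, -0.9, 5.0]
opening: 0.0129
gripper_force: 60.5
```

```bash
python3 -c "
from plan import *
rel()"
```

```text
t 8.75 s,a,b [ 15.81 -73.77 510.44] rot [ 0.001 -0.002 -0.041] F n,cy,up [ 7.7  0.5 -2.2] M [0.05 0.58 0.22] q [-0.15 -0.26  2.03  0.29  0.81 -2.12]
```

arm_command:
  increments:
    - [0,0,-0.03,0,0,0,1]
    - [0,0,-0.02,0,0,0,1]
    - [0,0,0,0,0,0,1]

```text
time_s: 9.0
ee_pos: [0.5366, 0.0406, 0.1287]
eef_rot: [[-0.777, -0.282, 0.562], [-0.26, 0.958, 0.121], [-0.573, -0.052, -0.818]]
ft_force: [-6.5, -0.5, 4.8]
opening: 0.0128
gripper_force: 60.5
```

```bash
python3 -c "
from plan import *
rel()"
```

```text
t 9.0 s,a,b [ 15.82 -73.75 510.46] rot [ 0.001 -0.002 -0.09 ] F n,cy,up [ 7.6  0.9 -2.5] M [-0.1   0.59  0.24] q [-0.15 -0.26  2.03  0.29  0.81 -2.16]
```

arm_command:
  increments:
    - [0,0,-0.03,0,0,0,1]
    - [0,0,0,0,0,0,1]

```text
time_s: 9.17
ee_pos: [0.5366, 0.0406, 0.1287]
eef_rot: [[-0.769, -0.304, 0.562], [-0.288, 0.95, 0.121], [-0.571, -0.068, -0.818]]
ft_force: [-5.1, -1.0, 4.8]
opening: 0.0133
gripper_force: 60.6
```

```bash
python3 -c "
from plan import *
rel()"
```

```text
t 9.17 s,a,b [ 15.82 -73.74 510.47] rot [ 0.    -0.002 -0.119] F n,cy,up [ 6.9  0.1 -1.5] M [-0.42  0.57  0.18] q [-0.15 -0.26  2.03  0.29  0.81 -2.19]
```

The stop at 0 is confirmed. I'll pull the white key and take it to the grey tub.

```bash
python3 -c "
from plan import *
s=plan([(RL,np.array(r.get_state()['ee_pos'])*1000,3)],1)
s=plan([(RL,s[1]+N*110,7),(RL,[455,70,250],2),(Rdown(92),[560,230,235],6),(Rdown(90),[604,290,180],3),(Rdown(90),[604,290,75],5)],1,s)"
```

```text
[[-0,0.001,0.04,0,0,0,1],[-0,0.001,0.039,0,0,0,1],[-0.001,0,0.04,0,0,0,1]]
[[0,0,-0,-0,0,-15.7,1],[0,0,-0,-0,0,-15.7,1],[0,0,-0,-0,0,-15.7,1],[0,0,-0,-0,0,-15.7,1],[0,0,-0,-0,0,-15.7,1]]
[[0,0,-0,-0,0,-15.7,1],[0,0,-0,-0,0.1,-15.8,1],[0,0,-0,-4.7,23,-15.8,1],[0,0,-0,-4.6,23,-15.8,1],[0.009,0.102,0.029,-17.2,22.4,15.1,1]]
[[0.009,0.101,0.029,-18,23,13.1,1],[0.009,0.102,0.029,-18.5,23.6,11.1,1],[0.009,0.101,0.029,-18.8,24.3,8.9,1],[0.01,0.102,0.028,-19,24.9,6.8,1],[0.009,0.101,0.029,-18.8,25.4,4.6,1]]
[[0,0,0.012,-15.3,19.5,18.3,1],[0,0,0.011,-15.1,19.7,18.4,1],[0,0,0.012,-14.9,19.8,18.3,1],[0,0,-0,-0,-0,21,1],[0,0,-0,-0,-0,21,1]]
[[0,0,-0,-0,-0,21,1],[0,0,-0,-0,-0,21,1],[0,0,-0,-0,-0,21,1]]
```

arm_command:
  increments:
    - [0,0,0.04,0,0,0,1]
    - [0,0,0.039,0,0,0,1]
    - [0,0,0.04,0,0,0,1]
    - [0,0,0,0,0,-2,1]

```text
time_s: 9.5
ee_pos: [0.5354, 0.0402, 0.1295]
eef_rot: [[-0.8, -0.211, 0.562], [-0.173, 0.978, 0.121], [-0.575, -0.001, -0.818]]
ft_force: [-0.0, -0.3, -1.0]
opening: 0.013
gripper_force: 59.5
```

arm_command:
  increments:
    - [0,0,0,0,0,-13.7,1]
    - [0,0,0,0,0,-15.7,1]
    - [0,0,0,0,0,-15.7,1]
    - [0,0,0,0,0,-15.7,1]
    - [0,0,0,0,0,-15.7,1]

```text
time_s: 9.92
ee_pos: [0.4917, 0.031, 0.192]
eef_rot: [[-0.8, -0.213, 0.561], [-0.175, 0.977, 0.121], [-0.574, -0.001, -0.819]]
ft_force: [0.1, 0.6, -0.9]
opening: 0.013
gripper_force: 59.3
```

arm_command:
  increments:
    - [0,0,0,0,0,-15.7,1]
    - [0,0,0,0,0.1,-15.8,1]
    - [0,0,0,-4.7,23,-15.8,1]
    - [0,0,0,-4.6,23,-15.8,1]
    - [0.009,0.102,0.029,-17.2,22.4,15.1,1]

```text
time_s: 10.33
ee_pos: [0.4658, 0.0955, 0.2524]
eef_rot: [[-0.853, -0.179, 0.489], [-0.153, 0.984, 0.092], [-0.498, 0.003, -0.867]]
ft_force: [2.2, -0.9, 1.6]
opening: 0.0128
gripper_force: 59.4
```

arm_command:
  increments:
    - [0.009,0.101,0.029,-18,23,13.1,1]
    - [0.009,0.102,0.029,-18.5,23.6,11.1,1]
    - [0.009,0.101,0.029,-18.8,24.3,8.9,1]
    - [0.01,0.102,0.028,-19,24.9,6.8,1]
    - [0.009,0.101,0.029,-18.8,25.4,4.6,1]

```text
time_s: 10.75
ee_pos: [0.5604, 0.2323, 0.2341]
eef_rot: [[-0.999, -0.036, -0.001], [-0.036, 0.999, -0.002], [0.001, -0.001, -1.0]]
ft_force: [0.7, -0.4, 0.0]
opening: 0.0134
gripper_force: 59.4
```

arm_command:
  increments:
    - [0,0,0.012,-15.3,19.5,18.3,1]
    - [0,0,0.011,-15.1,19.7,18.4,1]
    - [0,0,0.012,-14.9,19.8,18.3,1]
    - [0,0,0,0,0,0,1]

```text
time_s: 11.08
ee_pos: [0.6033, 0.2929, 0.1701]
eef_rot: [[-1.0, -0.003, -0.009], [-0.003, 1.0, -0.003], [0.009, -0.003, -1.0]]
ft_force: [-0.6, -0.5, -2.8]
opening: 0.0132
gripper_force: 59.3
```

```bash
python3 - <<'E'
from plan import *
show();st=r.get_state();im,d=capture("wrist");P=cloud(camera_info("wrist"),d,st)*1000
m=(P[...,2]>38)&(P[...,2]<52)&(np.abs(P[...,0]-604)<100)&(np.abs(P[...,1]-290)<100)
Q=P[m];print(cv2.minAreaRect(Q[:,:2].astype(np.float32)),np.percentile(Q,[2,98],axis=0))
cv2.imwrite("pics/w4.png",im)
E
```

```text
11.08 [603.3 292.9 170.1] [[-1.0, -0.003, -0.009], [-0.003, 1.0, -0.003], [0.009, -0.003, -1.0]] q [ 0.37  0.38  1.15  0.    1.62 -1.21] F [-0.6 -0.5 -2.8] M [ 0.    0.12 -0.02] 0.013174761433917284 59.33116436004639
((605.2107543945312, 289.8089599609375), (140.7716827392578, 140.40061950683594), 89.32368469238281) [[535.16331023 220.37927525  38.48753735]
 [673.18006995 359.24081354  46.65522881]]
```

The tub is confirmed at (605,290), 140 × 140. I'll lower, release, and move on to the yellow key.

arm_command:
  increments:
    - [0,0,0,0,0,21,1]
    - [0,0,0,0,0,21,1]
    - [0,0,0,0,0,21,1]
    - [0,0,0,0,0,20,1]
    - [0,0,0,0,0,17,1]

```text
time_s: 11.55
ee_pos: [0.6036, 0.2891, 0.0788]
eef_rot: [[-1.0, 0.0, 0.002], [0.0, 1.0, -0.001], [-0.002, -0.001, -1.0]]
ft_force: [-0.1, 0.2, -1.4]
opening: 0.0128
gripper_force: 59.3
```

arm_command:
  increments:
    - [0,0,0,0,0,0,1]
    - [0,0,0,0,0,0,0.3]
    - [0,0,0,0,0,0,0.3]
    - [0,0,0,0,0,0,0.3]
    - [0,0,0,0,0,0,0.3]

```text
time_s: 11.97
ee_pos: [0.605, 0.2903, 0.0815]
eef_rot: [[-1.0, 0.0, 0.005], [0.0, 1.0, 0.0], [-0.005, 0.0, -1.0]]
ft_force: [-0.3, -0.8, 0.4]
opening: 0.0591
gripper_force: 0.0
```

arm_command:
  increments:
    - [0,0,0,0,0,-20,0.3]
    - [0,0,0,0,0,-35,0.3]
    - [0,0,0,0,0,-40,0]
    - [0,0,0,0,0,-40,0]
    - [0,0,0,0,0,-30,0]

```text
time_s: 12.38
ee_pos: [0.6042, 0.2904, 0.2496]
eef_rot: [[-1.0, 0.0, 0.007], [0.0, 1.0, 0.001], [-0.007, 0.001, -1.0]]
ft_force: [1.4, 0.1, 0.2]
opening: 0.0853
gripper_force: 0.0
```

```bash
python3 - <<'E'
from plan import *
st=r.get_state();im,d=capture("wrist");P=cloud(camera_info("wrist"),d,st)*1000
hsv=cv2.cvtColor(im,cv2.COLOR_BGR2HSV)
m=(P[...,2]>6)&(P[...,2]<100)&(np.abs(P[...,0]-605)<64)&(np.abs(P[...,1]-290)<64)&(hsv[...,2]>150)&(hsv[...,1]<60)
if m.any(): print("white in tub",m.sum(),np.round(np.median(P[m],0),1),np.percentile(P[m],[2,98],axis=0).round(0).tolist())
else: print("no white")
show()
plan([(Rdown(95.0),[605.2,-297.0,250],16),(Rdown(95.0),[605.2,-297.0,110],4),(Rdown(95),[605.2,-297.0,68.5],4)],0)
E
```

```text
white in tub 1442 [599.2 279.4  85.8] [[575.0, 270.0, 6.0], [620.0, 326.0, 88.0]]
12.43 [606.2 291.1 257.3] [[-1.0, 0.0, 0.019], [0.0, 1.0, 0.005], [-0.019, 0.005, -1.0]] q [ 0.36  0.35  1.02 -0.    1.75 -1.21] F [0.5 0.3 5.6] M [-0.01 -0.03  0.02] 0.0850341541555455 0.0
[[0,0.001,-0.005,0.1,-36.8,0.3,0],[0,0.001,-0.005,0.2,-36.8,0.3,0],[0,0.001,-0.006,0.4,-36.8,0.2,0],[0,0.001,-0.005,0.7,-36.7,0.3,0],[0,0.001,-0.006,0.8,-36.7,0.2,0]]
[[0,0.001,-0.005,1.1,-36.7,0.3,0],[0,0.001,-0.006,1.2,-36.7,0.3,0],[0.001,0.001,-0.005,1.5,-36.7,0.2,0],[0,0.001,-0.006,1.6,-36.7,0.3,0],[0,0.001,-0.005,1.9,-36.7,0.3,0]]
[[0.001,0.002,-0.006,2.1,-36.7,0.3,0],[0,0.001,-0.005,2.3,-36.7,0.3,0],[0.001,0.002,-0.006,2.4,-36.7,0.3,0],[0,0.001,-0.005,2.7,-36.7,0.4,0],[0.001,0.002,-0.006,2.8,-36.7,0.4,0]]
[[0,0.001,-0.005,3.1,-36.7,0.4,0],[0,0,-0,0,-0,35,0],[0,0,-0,0,-0,35,0],[0,0,-0,0,-0,35,0],[0,0,-0,0,-0,35,0]]
[[0,0,-0,0,-0,10.4,0],[0,0,-0,0,-0,10.4,0],[0,0,-0,0,-0,10.4,0],[0,0,-0,0,-0,10.3,0]]
```

The white key's head shows at y ≈ 279, z ≈ 86. It stands or leans inside the tub, which is fine for now and I'll check it later. On to yellow.

arm_command:
  increments:
    - [0,0,-0.005,0.1,-36.8,0,0]
    - [0,0,-0.005,0.2,-36.8,0,0]
    - [0,0,-0.006,0.4,-36.8,0,0]
    - [0,0,-0.005,0.7,-36.7,0,0]
    - [0,0,-0.006,0.8,-36.7,0,0]

```text
time_s: 12.85
ee_pos: [0.6031, 0.1048, 0.2451]
eef_rot: [[-1.0, -0.028, 0.003], [-0.028, 1.0, -0.001], [-0.003, -0.001, -1.0]]
ft_force: [1.0, -0.6, -0.5]
opening: 0.0854
gripper_force: 0.0
```

arm_command:
  increments:
    - [0,0,-0.005,1.1,-36.7,0,0]
    - [0,0,-0.006,1.2,-36.7,0,0]
    - [0,0,-0.005,1.5,-36.7,0,0]
    - [0,0,-0.006,1.6,-36.7,0,0]
    - [0,0,-0.005,1.9,-36.7,0,0]

```text
time_s: 13.27
ee_pos: [0.6027, -0.0791, 0.2454]
eef_rot: [[-0.999, -0.054, 0.004], [-0.054, 0.999, -0.002], [-0.003, -0.002, -1.0]]
ft_force: [1.0, 0.1, 0.6]
opening: 0.0857
gripper_force: 0.0
```

arm_command:
  increments:
    - [0,0,-0.006,2.1,-36.7,0,0]
    - [0,0,-0.005,2.3,-36.7,0,0]
    - [0,0,-0.006,2.4,-36.7,0,0]
    - [0,0,-0.005,2.7,-36.7,0,0]
    - [0,0,-0.006,2.8,-36.7,0,0]

```text
time_s: 13.68
ee_pos: [0.6023, -0.2632, 0.2456]
eef_rot: [[-0.997, -0.082, 0.003], [-0.082, 0.997, -0.002], [-0.003, -0.003, -1.0]]
ft_force: [0.6, 0.4, -0.9]
opening: 0.0853
gripper_force: 0.0
```

arm_command:
  increments:
    - [0,0,-0.005,3.1,-36.7,0,0]
    - [0,0,0,0,0,35,0]
    - [0,0,0,0,0,35,0]
    - [0,0,0,0,0,0,0]
    - [0,0,0,0,0,0,0]

```text
time_s: 14.1
ee_pos: [0.6009, -0.2975, 0.1717]
eef_rot: [[-0.996, -0.086, -0.004], [-0.087, 0.996, 0.002], [0.004, 0.002, -1.0]]
ft_force: [0.6, 0.2, 0.5]
opening: 0.0854
gripper_force: 0.0
```

arm_command:
  increments:
    - [0,0,0,0,0,0,0]
    - [0,0,0,0,0,0,0]

```text
time_s: 14.27
ee_pos: [0.6042, -0.2985, 0.1788]
eef_rot: [[-0.996, -0.088, 0.007], [-0.088, 0.996, -0.005], [-0.007, -0.006, -1.0]]
ft_force: [0.1, -0.8, 1.0]
opening: 0.0851
gripper_force: 0.0
```

```bash
python3 - <<'E'
from plan import *
st=r.get_state();im,d=capture("wrist");P=cloud(camera_info("wrist"),d,st)*1000
hsv=cv2.cvtColor(im,cv2.COLOR_BGR2HSV)
h,s=hsv[...,0].astype(int),hsv[...,1]
m=(h>22)&(h<34)&(s>150)&(P[...,2]>86)&(P[...,2]<100)&(np.abs(P[...,1]+297)<30)&(np.abs(P[...,0]-605)<40)
rc=cv2.minAreaRect(P[m][:,:2].astype(np.float32));print(rc,P[m].mean(0))
show()
plan([(Rdown(95.0),[605.2,-297.0,105],3),(Rdown(95),[605.2,-297.0,69.5],4)],0)
E
```

```text
((604.7259521484375, -297.3192443847656), (39.67938995361328, 13.702939987182617), 4.705224990844727) [ 603.37874958 -297.56687464   91.92309728]
14.32 [ 604.2 -298.5  178.9] [[-0.996, -0.088, 0.007], [-0.088, 0.996, -0.005], [-0.007, -0.006, -1.0]] q [-0.54  0.37  1.14 -0.    1.61 -2.2 ] F [ 0.3 -0.5 -0.3] M [ 0.06 -0.03 -0.05] 0.08499343447680825 0.0
[[-0.002,0.002,0,-0.2,0.6,24.6,0],[-0.002,0.002,0,-0.3,0.6,24.6,0],[-0.002,0.003,0,-0.3,0.5,24.7,0],[0,-0,0,0,0,8.9,0],[0,-0,0,0,0,8.9,0]]
[[0,-0,0,0,0,8.8,0],[0,-0,0,0,0,8.9,0]]
```

arm_command:
  increments:
    - [0,0,0,0,0.5,25,0]
    - [0,0,0,0,0.5,25,0]
    - [0,0,0,0,0,25,0]
    - [0,0,0,0,0,16,0]
    - [0,0,0,0,0,10,0]

```text
time_s: 14.73
ee_pos: [0.6027, -0.2969, 0.0732]
eef_rot: [[-0.996, -0.087, 0.001], [-0.087, 0.996, -0.001], [-0.001, -0.002, -1.0]]
ft_force: [-0.2, 0.1, -0.2]
opening: 0.0856
gripper_force: 0.0
```

arm_command:
  increments:
    - [0,0,0,0,0,0,0]
    - [0,0,0,0,0,0,0.5]
    - [0,0,0,0,0,0,0.5]

```text
time_s: 14.98
ee_pos: [0.6039, -0.298, 0.0763]
eef_rot: [[-0.996, -0.087, 0.005], [-0.087, 0.996, -0.004], [-0.005, -0.004, -1.0]]
ft_force: [0.1, -0.1, -0.1]
opening: 0.0638
gripper_force: 0.0
```

```bash
python3 -c "
from plan import *
show()"
```

```text
14.98 [ 603.9 -298.    76.3] [[-0.996, -0.087, 0.005], [-0.087, 0.996, -0.004], [-0.005, -0.004, -1.0]] q [-0.54  0.43  1.28 -0.    1.43 -2.2 ] F [ 0.1 -0.1 -0.1] M [-0.04 -0.03  0.02] 0.06382389473098483 0.0
```

arm_command:
  increments:
    - [-0.003,0.004,0,-0.8,0.5,3,0.5]
    - [0,0,0,0,0,2,0.6]
    - [0,0,0,0,0,0,0.6]
    - [0,0,0,0,0,0,1]
    - [0,0,0,0,0,0,1]

```text
time_s: 15.4
ee_pos: [0.6033, -0.297, 0.0689]
eef_rot: [[-0.996, -0.087, -0.003], [-0.087, 0.996, 0.001], [0.003, 0.001, -1.0]]
ft_force: [1.2, -0.5, 0.5]
opening: 0.0134
gripper_force: 58.7
```

arm_command:
  increments:
    - [0,0,0,0,0,0,1]
    - [0,0,0,0,0,0,1]
    - [0,0,0,0,0,0,1]
    - [0,0,0,0,0,0,1]
    - [0,0,0,0,0,0,1]

```text
time_s: 15.82
ee_pos: [0.6034, -0.2969, 0.0688]
eef_rot: [[-0.996, -0.087, -0.003], [-0.087, 0.996, 0.001], [0.002, 0.001, -1.0]]
ft_force: [0.5, -0.2, 1.5]
opening: 0.0133
gripper_force: 59.1
```

```bash
python3 -c "
from plan import *
show()
p=np.array(r.get_state()['ee_pos'])*1000
s=plan([(Rdown(95.0),p+[0,0,95],4),(RL,[440,-90,225],None),(RL,at(76),None)],1)"
```

```text
15.82 [ 603.4 -296.9   68.8] [[-0.996, -0.087, -0.003], [-0.087, 0.996, 0.001], [0.002, 0.001, -1.0]] q [-0.54  0.44  1.28 -0.    1.43 -2.2 ] F [ 0.5 -0.2  1.5] M [0.   0.06 0.03] 0.013340982275438697 59.05178904533386
[[0,-0.001,-0,0.1,0,-23.7,1],[0,-0,-0,0,0,-23.8,1],[0.001,-0.001,-0,0,0.1,-23.7,1],[0,-0,-0.001,0,-0,-23.8,1],[-0.005,-0.076,-0.015,18.1,27.6,-7.6,1]]
[[-0.005,-0.076,-0.015,17,27.9,-8.8,1],[-0.005,-0.076,-0.015,15.9,28.1,-10,1],[-0.005,-0.076,-0.015,14.7,28.4,-11,1],[-0.005,-0.077,-0.015,13.4,28.7,-11.9,1],[-0.004,-0.076,-0.016,12,29,-12.7,1]]
[[-0.005,-0.077,-0.015,10.6,29.2,-13.5,1],[-0.004,-0.076,-0.016,9,29.4,-14.1,1],[-0,-0,0,-11.1,26.7,22.2,1],[-0,-0,0,-11.1,26.7,22.2,1],[-0,-0,0,-11,26.7,22.2,1]]
[[-0,-0,0,-11.1,26.7,22.1,1]]
```

arm_command:
  increments:
    - [0,0,0,0,0,-23.7,1]
    - [0,0,0,0,0,-23.8,1]
    - [0,-0.002,0,0,0,-23.7,1]
    - [0,0,0,0,0,-23.8,1]
    - [-0.005,-0.076,-0.015,18.1,27.6,-7.6,1]

```text
time_s: 16.23
ee_pos: [0.5898, -0.2759, 0.1715]
eef_rot: [[-0.992, -0.101, 0.081], [-0.101, 0.995, 0.009], [-0.081, 0.001, -0.997]]
ft_force: [0.4, -1.1, -0.9]
opening: 0.0133
gripper_force: 59.6
```

arm_command:
  increments:
    - [-0.005,-0.076,-0.015,17,27.9,-8.8,1]
    - [-0.005,-0.076,-0.015,15.9,28.1,-10,1]
    - [-0.005,-0.076,-0.015,14.7,28.4,-11,1]
    - [-0.005,-0.077,-0.015,13.4,28.7,-11.9,1]
    - [-0.004,-0.076,-0.016,12,29,-12.7,1]

```text
time_s: 16.65
ee_pos: [0.4798, -0.1402, 0.2094]
eef_rot: [[-0.882, -0.181, 0.435], [-0.158, 0.983, 0.088], [-0.444, 0.009, -0.896]]
ft_force: [-1.1, -0.3, 0.4]
opening: 0.0132
gripper_force: 59.6
```

arm_command:
  increments:
    - [-0.005,-0.077,-0.015,10.6,29.2,-13.5,1]
    - [-0.004,-0.076,-0.016,9,29.4,-14.1,1]
    - [0,0,0,-11.1,26.7,22.2,1]
    - [0,0,0,-11.1,26.7,22.2,1]
    - [0,0,0,-11,26.7,22.2,1]

```text
time_s: 17.07
ee_pos: [0.4867, 0.0018, 0.1907]
eef_rot: [[-0.8, -0.206, 0.564], [-0.169, 0.979, 0.118], [-0.576, -0.001, -0.817]]
ft_force: [0.4, -0.8, -0.7]
opening: 0.0134
gripper_force: 59.8
```

arm_command:
  increments:
    - [0,0,0,-11.1,26.7,22.1,1]
    - [0,0,0,0,0,0,1]
    - [0,0,0,0,0,0,1]
    - [0,0,0,0,0,0,1]

```text
time_s: 17.4
ee_pos: [0.5025, 0.0332, 0.1774]
eef_rot: [[-0.802, -0.212, 0.559], [-0.173, 0.977, 0.122], [-0.572, 0.001, -0.82]]
ft_force: [-0.6, -1.0, -0.6]
opening: 0.0134
gripper_force: 59.6
```

```bash
python3 -c "
from plan import *
rel();plan([(RL,at(76,-73.7,509.6),1)],1)"; python3 look.py w5
```

```text
t 17.4 s,a,b [ 75.73 -73.72 509.86] rot [-0.001  0.002  0.   ] F n,cy,up [-0.  -0.8 -1. ] M [0.04 0.37 0.02] q [-0.19 -0.39  2.02  0.28  0.96 -2.07]
[[0.001,-0.002,-0,0.3,0,-0.3,1]]
t 17.4 s,a,b [ 75.73 -73.72 509.86] rot [-0.001  0.002  0.   ] F n,cy,up [-0.  -0.8 -1. ] M [0.04 0.37 0.02] q [-0.19 -0.39  2.02  0.28  0.96 -2.07]
t 17.45 s,a,b [ 76.12 -74.65 510.24] rot [0.    0.001 0.002] F n,cy,up [-0.8  0.2  0.3] M [-0.02  0.33 -0.01] q [-0.19 -0.39  2.02  0.28  0.96 -2.07]
plate box 266 213 101 207
plate y ctr -0.6927677704929227 w 52.57134325314985 low edge x-26: 0.42824592369350256 f -75.75023204260563
level slot rows 255 301 y ctr -0.16190055468178777 w 38.32046737737984 x top 3.6959913674676557 bot -23.50324925482589
key z 22 25 x [12.1 12.5] y [-3.   2.3]
key z 28 31 x [11.9 12.4] y [-3.1  2.4]
key z 34 16 x [10.5 12.3] y [-3.   2.1]
key z 40 137 x [10.8 12.3] y [-3.3  2.5]
key z 46 52 x [11.9 12.3] y [-2.9  2.2]
key z 52 37 x [11.9 12.2] y [-3.   2.2]
```

arm_command:
  increments:
    - [0,0,0,0.8,0,0,1]
    - [0,0,0,0,0,0,1]
    - [0,0,0,0,0,0,1]
    - [0,0,0,0,0,0,1]

```text
time_s: 17.78
ee_pos: [0.5024, 0.0317, 0.1778]
eef_rot: [[-0.801, -0.208, 0.561], [-0.17, 0.978, 0.12], [-0.573, 0.001, -0.819]]
ft_force: [0.3, 0.3, -0.3]
opening: 0.0132
gripper_force: 59.6
```

```bash
python3 look.py w6
```

```text
t 17.78 s,a,b [ 76.33 -75.18 509.71] rot [0.001 0.    0.003] F n,cy,up [-0.5  0.2  0.1] M [ 0.03  0.39 -0.01] q [-0.19 -0.4   2.02  0.28  0.96 -2.07]
t 17.83 s,a,b [ 76.24 -74.98 509.68] rot [0.001 0.    0.003] F n,cy,up [-0.3 -0.2 -1.6] M [-0.04  0.35  0.03] q [-0.19 -0.4   2.02  0.28  0.96 -2.07]
plate box 269 213 102 207
plate y ctr 1.1320357876643037 w 53.23725808744502 low edge x-26: 0.3040489905731505 f -76.3557373720268
level slot rows 254 301 y ctr -0.1645389627876721 w 38.418790432898604 x top 4.057632291923994 bot -23.799809177986447
key z 22 23 x [12.1 12.5] y [-2.6  2.3]
key z 28 31 x [12.  12.4] y [-3.1  2.4]
key z 34 17 x [10.8 12.2] y [-3.2  2.5]
key z 40 141 x [11.1 12.3] y [-3.3  2.5]
key z 46 49 x [12.  12.4] y [-3.   2.2]
key z 52 40 x [11.9 12.4] y [-3.   2.2]
```

arm_command:
  increments:
    - [0,0,-0.003,1.5,1.3,0,1]
    - [0,0,0,0,0,4,1]
    - [0,0,0,0,0,4,1]
    - [0,0,0,0,0,3,1]
    - [0,0,0,0,0,0,1]

```text
time_s: 18.25
ee_pos: [0.5068, 0.0354, 0.1663]
eef_rot: [[-0.802, -0.213, 0.558], [-0.175, 0.977, 0.122], [-0.571, 0.0, -0.821]]
ft_force: [-0.0, 0.5, -0.7]
opening: 0.0131
gripper_force: 59.6
```

```bash
python3 -c "
from plan import *
rel()"
```

```text
t 18.25 s,a,b [ 64.01 -72.53 507.22] rot [-0.001  0.003 -0.002] F n,cy,up [-0.6  0.5 -0.3] M [-0.05  0.34 -0.01] q [-0.18 -0.37  2.03  0.28  0.93 -2.07]
```

arm_command:
  increments:
    - [0,0,0,0,0,3,1]
    - [0,0,0,0,0,2,1]
    - [0,0,0,0,0,2,1]
    - [0,0,0,0,0,2,1]
    - [0,0,0,0,0,0,1]

```text
time_s: 18.67
ee_pos: [0.512, 0.0363, 0.1596]
eef_rot: [[-0.801, -0.213, 0.559], [-0.175, 0.977, 0.122], [-0.572, -0.0, -0.82]]
ft_force: [0.8, -0.3, -1.3]
opening: 0.0132
gripper_force: 59.6
```

```bash
python3 -c "
from plan import *
rel()"
```

```text
t 18.67 s,a,b [ 55.53 -72.71 507.77] rot [-0.001  0.002 -0.002] F n,cy,up [-1.5 -0.5 -0.2] M [0.02 0.36 0.04] q [-0.18 -0.35  2.03  0.28  0.91 -2.07]
```

arm_command:
  increments:
    - [0,0,0,0,-0.6,2,1]
    - [0,0,0,0,0,2,1]
    - [0,0,0,0,0,2,1]
    - [0,0,0,0,0,2,1]
    - [0,0,0,0,0,0,1]

```text
time_s: 19.08
ee_pos: [0.5166, 0.0367, 0.153]
eef_rot: [[-0.801, -0.213, 0.559], [-0.175, 0.977, 0.122], [-0.572, -0.0, -0.82]]
ft_force: [0.1, -0.3, -0.3]
opening: 0.0129
gripper_force: 59.6
```

```bash
python3 -c "
from plan import *
rel()"
```

```text
t 19.08 s,a,b [ 47.53 -73.34 507.71] rot [-0.001  0.002 -0.002] F n,cy,up [-0.3 -0.3 -0.2] M [-0.01  0.36  0.  ] q [-0.17 -0.34  2.04  0.28  0.89 -2.07]
```

arm_command:
  increments:
    - [0,0,0,0,0,3,1]
    - [0,0,0,0,0,3,1]
    - [0,0,0,0,0,3,1]
    - [0,0,0,0,0,3,1]
    - [0,0,0,0,0,3,1]

```text
time_s: 19.5
ee_pos: [0.5252, 0.0385, 0.1409]
eef_rot: [[-0.801, -0.213, 0.56], [-0.175, 0.977, 0.122], [-0.573, -0.001, -0.82]]
ft_force: [-0.0, 0.4, -0.9]
opening: 0.013
gripper_force: 59.6
```

arm_command:
  increments:
    - [0,0,0,0,0,3,1]
    - [0,0,0,0,0,3,1]
    - [0,0,0,0,0,3,1]
    - [0,0,0,0,0,3,1]
    - [0,0,0,0,0,0,1]

```text
time_s: 19.92
ee_pos: [0.5317, 0.04, 0.1307]
eef_rot: [[-0.801, -0.213, 0.559], [-0.175, 0.977, 0.122], [-0.572, -0.0, -0.82]]
ft_force: [-0.7, -0.5, -1.1]
opening: 0.0132
gripper_force: 59.6
```

```bash
python3 -c "
from plan import *
rel()"
```

```text
t 19.92 s,a,b [ 20.32 -73.26 507.53] rot [-0.001  0.002 -0.002] F n,cy,up [-0.4 -0.4 -1.2] M [0.   0.33 0.  ] q [-0.16 -0.27  2.04  0.29  0.82 -2.08]
```

arm_command:
  increments:
    - [0,0,0,0,0,2,1]
    - [0,0,0,0,0,2,1]
    - [0,0,0,0,0,2,1]
    - [0,0,0,0,0,1,1]
    - [0,0,0,0,0,0,1]

```text
time_s: 20.33
ee_pos: [0.5356, 0.0408, 0.1254]
eef_rot: [[-0.801, -0.213, 0.56], [-0.175, 0.977, 0.122], [-0.573, -0.0, -0.82]]
ft_force: [-0.3, -0.8, -1.6]
opening: 0.0132
gripper_force: 59.6
```

```bash
python3 -c "
from plan import *
rel()"
```

```text
t 20.33 s,a,b [ 13.72 -73.34 507.85] rot [-0.001  0.001 -0.002] F n,cy,up [-1.  -0.7 -1.3] M [ 0.01  0.29 -0.04] q [-0.15 -0.26  2.04  0.29  0.81 -2.08]
```

arm_command:
  increments:
    - [0,0,0,0,0,1,1]
    - [0,0,0,0,0,0,1]

```text
time_s: 20.5
ee_pos: [0.5363, 0.0409, 0.125]
eef_rot: [[-0.801, -0.213, 0.56], [-0.175, 0.977, 0.121], [-0.573, -0.001, -0.819]]
ft_force: [0.1, -0.2, -0.9]
opening: 0.0132
gripper_force: 59.6
```

```bash
python3 -c "
from plan import *
rel()"
```

```text
t 20.5 s,a,b [ 12.94 -73.41 508.17] rot [-0.     0.001 -0.002] F n,cy,up [-0.8 -0.2 -0.5] M [ 0.02  0.4  -0.03] q [-0.15 -0.26  2.04  0.29  0.8  -2.08]
```

arm_command:
  increments:
    - [0,0,0,0,0,1,1]
    - [0,0,0,0,0,0.5,1]
    - [0,0,0,0,0,0,1]

```text
time_s: 20.75
ee_pos: [0.5365, 0.0409, 0.1249]
eef_rot: [[-0.801, -0.214, 0.559], [-0.176, 0.977, 0.121], [-0.572, -0.001, -0.82]]
ft_force: [-13.6, -2.8, 9.1]
opening: 0.013
gripper_force: 62.4
```

```bash
python3 -c "
from plan import *
rel()"
```

```text
t 20.75 s,a,b [ 12.77 -73.42 508.3 ] rot [-0.     0.002 -0.003] F n,cy,up [15.4  0.1 -6.1] M [-0.03  1.29  0.1 ] q [-0.15 -0.25  2.03  0.29  0.8  -2.08]
```

arm_command:
  increments:
    - [0,0,0.03,0,0,-0.4,1]
    - [0,0,0.03,0,0,0,1]
    - [0,0,0.03,0,0,0,1]
    - [0,0,0.03,0,0,0,1]
    - [0,0,0,0,0,0,1]

```text
time_s: 21.17
ee_pos: [0.5368, 0.0408, 0.1251]
eef_rot: [[-0.82, -0.116, 0.56], [-0.058, 0.991, 0.121], [-0.569, 0.067, -0.819]]
ft_force: [-7.0, -0.4, 3.9]
opening: 0.0132
gripper_force: 61.1
```

```bash
python3 -c "
from plan import *
rel()"
```

```text
t 21.17 s,a,b [ 12.8  -73.55 508.6 ] rot [0.    0.    0.117] F n,cy,up [ 7.1  1.1 -3.4] M [0.36 0.81 0.07] q [-0.15 -0.25  2.03  0.29  0.8  -1.96]
```

arm_command:
  increments:
    - [0,0,0.03,0,0,0,1]
    - [0,0,0,0,0,0,1]

```text
time_s: 21.33
ee_pos: [0.5368, 0.0408, 0.1251]
eef_rot: [[-0.823, -0.093, 0.56], [-0.03, 0.992, 0.121], [-0.567, 0.083, -0.819]]
ft_force: [-7.1, -1.4, 4.5]
opening: 0.0136
gripper_force: 61.5
```

```bash
python3 -c "
from plan import *
rel()"
```

```text
t 21.33 s,a,b [ 12.81 -73.54 508.62] rot [0.    0.001 0.145] F n,cy,up [ 7.8  0.1 -3.3] M [0.73 0.82 0.16] q [-0.15 -0.25  2.03  0.29  0.8  -1.93]
```

Yellow is also blocked (0.73 N m). I'll turn it back to the stop, then to 0, and pull it.

arm_command:
  increments:
    - [0,0,-0.07,0,0,0,1]
    - [0,0,-0.08,0,0,0,1]
    - [0,0,-0.06,0,0,0,1]
    - [0,0,-0.055,0,0,0,1]
    - [0,0,0,0,0,0,1]

```text
time_s: 21.75
ee_pos: [0.5371, 0.0409, 0.1254]
eef_rot: [[-0.77, -0.304, 0.561], [-0.286, 0.95, 0.121], [-0.57, -0.067, -0.819]]
ft_force: [-5.9, -1.0, 5.3]
opening: 0.0133
gripper_force: 61.0
```

```bash
python3 -c "
from plan import *
rel();p=np.array(r.get_state()['ee_pos'])*1000
s=plan([(RL,p,3)],1)
s=plan([(RL,s[1]+N*110,7),(RL,[455,70,250],2),(Rdown(92),[560,230,240],6),(Rdown(90),[604,300,200],3)],1,s)"
```

```text
t 21.75 s,a,b [ 12.81 -73.56 509.05] rot [-0.    -0.001 -0.117] F n,cy,up [ 7.8  0.2 -1.9] M [-0.42  0.7  -0.05] q [-0.15 -0.25  2.03  0.29  0.8  -2.19]
[[0,0,0.039,0,0,0,1],[0,0,0.039,0,0,0,1],[0,0.001,0.039,0,0,0,1]]
[[0,-0,0,0,0,-15.7,1],[0,-0,0,0,0,-15.7,1],[0,-0,0,0,0,-15.7,1],[0,-0,0,0,0,-15.7,1],[0,-0,0,0,0,-15.7,1]]
[[0,-0,0,0,0,-15.7,1],[0,-0,0,0,0,-15.8,1],[0,-0,0,-5.4,22.9,-17.3,1],[0,-0,0,-5.3,22.9,-17.3,1],[0.009,0.101,0.029,-17.7,22.4,14.4,1]]
[[0.009,0.102,0.029,-18.4,23,12.4,1],[0.009,0.101,0.029,-18.9,23.6,10.3,1],[0.009,0.102,0.029,-19.1,24.3,8.1,1],[0.009,0.101,0.028,-19.1,24.9,6,1],[0.01,0.102,0.029,-18.8,25.5,3.8,1]]
[[-0,-0,0.012,-15.5,22.8,13.3,1],[-0,-0,0.011,-15.2,23,13.3,1],[-0,-0,0.012,-14.9,23.2,13.3,1]]
```

arm_command:
  increments:
    - [0,0,0.039,0,0,0,1]
    - [0,0,0.039,0,0,0,1]
    - [0,0,0.039,0,0,0,1]
    - [0,0,0,0,0,-2,1]

```text
time_s: 22.08
ee_pos: [0.536, 0.0405, 0.1262]
eef_rot: [[-0.801, -0.211, 0.561], [-0.172, 0.978, 0.121], [-0.574, 0.0, -0.819]]
ft_force: [0.4, 0.1, 0.1]
opening: 0.0131
gripper_force: 59.8
```

arm_command:
  increments:
    - [0,0,0,0,0,-13.7,1]
    - [0,0,0,0,0,-15.7,1]
    - [0,0,0,0,0,-15.7,1]
    - [0,0,0,0,0,-15.7,1]
    - [0,0,0,0,0,-15.7,1]

```text
time_s: 22.5
ee_pos: [0.4923, 0.0316, 0.1888]
eef_rot: [[-0.801, -0.212, 0.56], [-0.174, 0.977, 0.122], [-0.573, 0.0, -0.82]]
ft_force: [-0.1, 0.2, -0.6]
opening: 0.0131
gripper_force: 59.5
```

arm_command:
  increments:
    - [0,0,0,0,0,-15.7,1]
    - [0,0,0,0,0,-15.8,1]
    - [0,0,0,-5.4,22.9,-17.3,1]
    - [0,0,0,-5.3,22.9,-17.3,1]
    - [0.009,0.101,0.029,-17.7,22.4,14.4,1]

```text
time_s: 22.92
ee_pos: [0.4661, 0.0955, 0.2539]
eef_rot: [[-0.853, -0.179, 0.49], [-0.152, 0.984, 0.093], [-0.499, 0.005, -0.867]]
ft_force: [1.6, -1.5, 1.4]
opening: 0.0128
gripper_force: 59.7
```

arm_command:
  increments:
    - [0.009,0.102,0.029,-18.4,23,12.4,1]
    - [0.009,0.101,0.029,-18.9,23.6,10.3,1]
    - [0.009,0.102,0.029,-19.1,24.3,8.1,1]
    - [0.009,0.101,0.028,-19.1,24.9,6,1]
    - [0.01,0.102,0.029,-18.8,25.5,3.8,1]

```text
time_s: 23.33
ee_pos: [0.5605, 0.2324, 0.2394]
eef_rot: [[-0.999, -0.035, -0.003], [-0.035, 0.999, -0.0], [0.003, 0.0, -1.0]]
ft_force: [1.8, -0.6, -0.2]
opening: 0.0132
gripper_force: 59.7
```

arm_command:
  increments:
    - [0,0,0.012,-15.5,22.8,13.3,1]
    - [0,0,0.011,-15.2,23,13.3,1]
    - [0,0,0.012,-14.9,23.2,13.3,1]
    - [0,0,0,0,0,0,1]

```text
time_s: 23.67
ee_pos: [0.604, 0.3039, 0.1916]
eef_rot: [[-1.0, -0.004, -0.009], [-0.004, 1.0, -0.0], [0.009, -0.0, -1.0]]
ft_force: [-1.0, -0.9, -1.3]
opening: 0.0131
gripper_force: 59.7
```

```bash
python3 - <<'E'
from plan import *
show();im,d=capture("wrist");cv2.imwrite("pics/w7.png",im);i2,d2=capture("side");cv2.imwrite("pics/s7.png",i2)
c=np.hstack([cv2.resize(im,(480,360)),cv2.resize(i2[250:400,180:390],(320,229)).repeat(1,0)[:229] if 0 else cv2.copyMakeBorder(cv2.resize(i2[250:400,180:390],(320,229)),0,131,0,0,cv2.BORDER_CONSTANT)]);cv2.imwrite("pics/c7.png",c)
E
```

```text
23.67 [604.  303.9 191.6] [[-1.0, -0.004, -0.009], [-0.004, 1.0, -0.0], [0.009, -0.0, -1.0]] q [ 0.38  0.39  1.1   0.    1.66 -1.19] F [-1.  -0.9 -1.3] M [-0.1   0.02  0.07] 0.013088909044373487 59.711891412734985
```

View pics/c7.png

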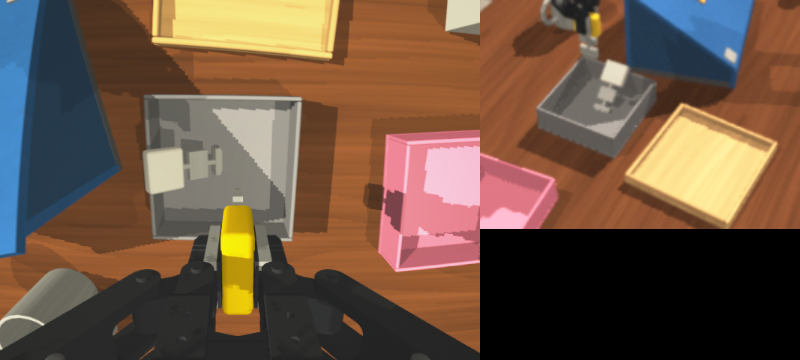

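The crop shows the white key leaning inside the tub at (185,168), with its shoulder inside the wall. The tray at (245,30) is empty. I'll release yellow a little towards +y.

arm_command:
  increments:
    - [0,0,0,0,3,26,1]
    - [0,0,0,0,3,26,1]
    - [0,0,0,0,2,26,1]
    - [0,0,0,0,0,26,1]
    - [0,0,0,0,0,18,1]

```text
time_s: 24.18
ee_pos: [0.6029, 0.3068, 0.0761]
eef_rot: [[-1.0, 0.001, -0.001], [0.001, 1.0, -0.0], [0.001, -0.0, -1.0]]
ft_force: [0.4, 0.3, -1.5]
opening: 0.0132
gripper_force: 59.7
```

arm_command:
  increments:
    - [0,0,0,0,0,0,1]
    - [0,0,0,0,0,0,1]
    - [0,0,0,0,0,0,0.4]
    - [0,0,0,0,0,0,0.4]
    - [0,0,0,0,0,0,0.4]

```text
time_s: 24.6
ee_pos: [0.6052, 0.3085, 0.0801]
eef_rot: [[-1.0, 0.001, 0.004], [0.001, 1.0, 0.002], [-0.004, 0.002, -1.0]]
ft_force: [-0.4, -0.5, -0.0]
opening: 0.0489
gripper_force: 0.0
```

arm_command:
  increments:
    - [0,0,0,0,0,-20,0.4]
    - [0,0,0,0,0,-35,0.4]
    - [0,0,0,0,0,-40,0]
    - [0,0,0,0,0,-40,0]
    - [0,0,0,0,0,-30,0]

```text
time_s: 25.02
ee_pos: [0.6046, 0.3084, 0.248]
eef_rot: [[-1.0, 0.0, 0.006], [0.0, 1.0, 0.003], [-0.006, 0.003, -1.0]]
ft_force: [1.0, 0.5, 1.7]
opening: 0.0845
gripper_force: 0.0
```

```bash
python3 - <<'E'
from plan import *
show()
plan([(Rdown(95.0),[469.9,-309.3,245],17)],0,(np.array(r.get_state()['eef_rot']),np.array([604,308,243])))
E
```

```text
25.02 [604.6 308.4 248. ] [[-1.0, 0.0, 0.006], [0.0, 1.0, 0.003], [-0.006, 0.003, -1.0]] q [ 0.39  0.37  1.01  0.    1.75 -1.18] F [1.  0.5 1.7] M [-0.03 -0.01 -0.01] 0.08450019477539385 0.0
[[0,0,-0.005,7.9,-36.3,-0.3,0],[0,0,-0.005,8.1,-36.3,-0.3,0],[0,0,-0.005,8.2,-36.2,-0.3,0],[0,0,-0.005,8.4,-36.2,-0.3,0],[0,0,-0.005,8.6,-36.2,-0.3,0]]
[[0,0.001,-0.005,8.8,-36.1,-0.3,0],[0,0,-0.005,9,-36.1,-0.2,0],[0,0.001,-0.005,9.1,-36,-0.2,0],[0,0,-0.005,9.3,-36,-0.2,0],[0,0.001,-0.005,9.5,-35.9,-0.2,0]]
[[0,0,-0.005,9.7,-35.9,-0.2,0],[0,0.001,-0.005,9.9,-35.8,-0.3,0],[0.001,0,-0.006,10,-35.8,-0.2,0],[0,0.001,-0.005,10.2,-35.7,-0.2,0],[0.001,0,-0.006,10.4,-35.6,-0.2,0]]
[[0,0.001,-0.005,10.7,-35.6,-0.2,0],[0.001,0,-0.006,10.8,-35.6,-0.1,0]]
```

arm_command:
  increments:
    - [0,0,-0.005,7.9,-36.3,-0.3,0]
    - [0,0,-0.005,8.1,-36.3,-0.3,0]
    - [0,0,-0.005,8.2,-36.2,-0.3,0]
    - [0,0,-0.005,8.4,-36.2,-0.3,0]
    - [0,0,-0.005,8.6,-36.2,-0.3,0]

```text
time_s: 25.43
ee_pos: [0.5641, 0.1251, 0.2452]
eef_rot: [[-1.0, -0.025, 0.003], [-0.025, 1.0, 0.0], [-0.003, 0.0, -1.0]]
ft_force: [1.0, -0.8, -0.4]
opening: 0.0852
gripper_force: 0.0
```

arm_command:
  increments:
    - [0,0,-0.005,8.8,-36.1,-0.3,0]
    - [0,0,-0.005,9,-36.1,-0.2,0]
    - [0,0,-0.005,9.1,-36,-0.2,0]
    - [0,0,-0.005,9.3,-36,-0.2,0]
    - [0,0,-0.005,9.5,-35.9,-0.2,0]

```text
time_s: 25.85
ee_pos: [0.5246, -0.0567, 0.2464]
eef_rot: [[-0.999, -0.05, 0.003], [-0.05, 0.999, -0.001], [-0.003, -0.001, -1.0]]
ft_force: [0.6, -0.3, 0.9]
opening: 0.0858
gripper_force: 0.0
```

arm_command:
  increments:
    - [0,0,-0.005,9.7,-35.9,-0.2,0]
    - [0,0,-0.005,9.9,-35.8,-0.3,0]
    - [0,0,-0.006,10,-35.8,-0.2,0]
    - [0,0,-0.005,10.2,-35.7,-0.2,0]
    - [0,0,-0.006,10.4,-35.6,-0.2,0]

```text
time_s: 26.27
ee_pos: [0.4851, -0.2384, 0.2475]
eef_rot: [[-0.997, -0.077, 0.002], [-0.077, 0.997, -0.002], [-0.002, -0.002, -1.0]]
ft_force: [1.2, -0.3, 0.6]
opening: 0.0857
gripper_force: 0.0
```

arm_command:
  increments:
    - [0,0,-0.005,10.7,-35.6,0,0]
    - [0,0,-0.006,10.8,-35.6,0,0]
    - [0,0,0,0,0,35,0]
    - [0,0,0,0,0,35,0]
    - [0,0,0,0,0,0,0]

```text
time_s: 26.68
ee_pos: [0.4655, -0.3072, 0.1678]
eef_rot: [[-0.996, -0.086, -0.012], [-0.086, 0.996, 0.009], [0.011, 0.01, -1.0]]
ft_force: [-1.0, 1.5, -2.2]
opening: 0.0853
gripper_force: 0.0
```

arm_command:
  increments:
    - [0,0,0,0,0,0,0]
    - [0,0,0,0,0,0,0]
    - [0,0,0,0,0,0,0]

```text
time_s: 26.93
ee_pos: [0.4714, -0.31, 0.1797]
eef_rot: [[-0.996, -0.088, 0.005], [-0.088, 0.996, -0.004], [-0.004, -0.005, -1.0]]
ft_force: [0.1, -0.2, -0.8]
opening: 0.0855
gripper_force: 0.0
```

```bash
python3 - <<'E'
from plan import *
show();st=r.get_state();im,d=capture("wrist");P=cloud(camera_info("wrist"),d,st)*1000
hsv=cv2.cvtColor(im,cv2.COLOR_BGR2HSV)
h,s=hsv[...,0].astype(int),hsv[...,1]
m=((h<6)|(h>174))&(s>150)&(P[...,2]>86)&(P[...,2]<100)&(np.abs(P[...,1]+309)<30)&(np.abs(P[...,0]-470)<40)
print(cv2.minAreaRect(P[m][:,:2].astype(np.float32)),P[m].mean(0));show()
E
```

```text
26.93 [ 471.4 -310.   179.7] [[-0.996, -0.088, 0.005], [-0.088, 0.996, -0.004], [-0.004, -0.005, -1.0]] q [-0.68  0.13  1.44 -0.    1.56 -2.34] F [ 0.1 -0.2 -0.8] M [ 0.05 -0.01 -0.02] 0.08547074980504345 0.0
((468.66436767578125, -309.634521484375), (38.348968505859375, 13.56760025024414), 4.766617298126221) [ 467.59465097 -309.87261442   92.03265176]
26.98 [ 471.4 -310.   179.5] [[-0.996, -0.088, 0.005], [-0.088, 0.996, -0.004], [-0.004, -0.005, -1.0]] q [-0.68  0.13  1.44 -0.    1.56 -2.34] F [-0.1 -0.1 -0.2] M [0.02 0.04 0.01] 0.085455229012266 0.0
```

arm_command:
  increments:
    - [-0.004,0.004,0,1.5,0.5,25,0]
    - [0,0,0,0,0,25,0]
    - [0,0,0,0,0,25,0]
    - [0,0,0,0,0,18,0]
    - [0,0,0,0,0,12,0.5]

```text
time_s: 27.4
ee_pos: [0.4682, -0.3084, 0.0704]
eef_rot: [[-0.996, -0.088, -0.004], [-0.088, 0.996, 0.003], [0.004, 0.004, -1.0]]
ft_force: [-0.2, -0.1, -0.8]
opening: 0.0751
gripper_force: 0.0
```

arm_command:
  increments:
    - [0,0,0,0,0,0,0.5]
    - [0,0,0,0,0,0,0.5]
    - [0,0,0,0,0,0,0.5]

```text
time_s: 27.65
ee_pos: [0.4691, -0.3095, 0.0729]
eef_rot: [[-0.996, -0.088, -0.002], [-0.088, 0.996, 0.001], [0.002, 0.001, -1.0]]
ft_force: [-0.2, -0.4, 1.0]
opening: 0.0429
gripper_force: 0.0
```

```bash
python3 -c "
from plan import *
show()"
```

```text
27.65 [ 469.1 -309.5   72.9] [[-0.996, -0.088, -0.002], [-0.088, 0.996, 0.001], [0.002, 0.001, -1.0]] q [-0.68  0.21  1.57 -0.    1.36 -2.34] F [-0.2 -0.4  1. ] M [-0.03 -0.05 -0.02] 0.04294331724895349 0.0
```

arm_command:
  increments:
    - [0,0,0,0,0,2,0.6]
    - [0,0,0,0,0,0,1]
    - [0,0,0,0,0,0,1]
    - [0,0,0,0,0,0,1]
    - [0,0,0,0,0,0,1]

```text
time_s: 28.07
ee_pos: [0.4683, -0.3091, 0.0698]
eef_rot: [[-0.996, -0.087, -0.003], [-0.087, 0.996, 0.002], [0.003, 0.002, -1.0]]
ft_force: [-0.1, -0.5, 3.8]
opening: 0.0131
gripper_force: 59.1
```

arm_command:
  increments:
    - [0,0,0,0,0,0,1]
    - [0,0,0,0,0,0,1]
    - [0,0,0,0,0,0,1]

```text
time_s: 28.32
ee_pos: [0.4683, -0.3091, 0.0698]
eef_rot: [[-0.996, -0.087, -0.003], [-0.087, 0.996, 0.002], [0.003, 0.002, -1.0]]
ft_force: [-1.2, 0.2, 5.8]
opening: 0.0132
gripper_force: 59.2
```

```bash
python3 -c "
from plan import *
show()
p=np.array(r.get_state()['ee_pos'])*1000
s=plan([(Rdown(95.0),p+[0,0,95],4),(RL,[435,-90,225],None),(RL,at(78,-73.7,509.5),None)],1)"
```

```text
28.32 [ 468.3 -309.1   69.8] [[-0.996, -0.087, -0.003], [-0.087, 0.996, 0.002], [0.003, 0.002, -1.0]] q [-0.68  0.21  1.58 -0.    1.36 -2.34] F [-1.2  0.2  5.8] M [-0.01 -0.03  0.01] 0.013175205847522558 59.208828806877136
[[0.001,-0.001,0,0.1,0.1,-23.7,1],[0,-0.001,0,0,0,-23.8,1],[0.001,-0.001,0,0,0,-23.7,1],[0,-0,0,0,0,-23.8,1],[-0.005,-0.087,-0.017,2,31.6,-8.6,1]]
[[-0.005,-0.087,-0.017,0.7,31.7,-8.5,1],[-0.006,-0.087,-0.017,-0.5,31.7,-8.4,1],[-0.006,-0.087,-0.018,-1.8,31.7,-8.1,1],[-0.005,-0.087,-0.018,-3.1,31.8,-7.7,1],[-0.006,-0.088,-0.017,-4.3,31.7,-7.2,1]]
[[-0.005,-0.087,-0.018,-5.4,31.7,-6.7,1],[-0,-0,0,-12,26.5,22.4,1],[-0,-0,0,-11.9,26.6,22.4,1],[-0,-0,0,-12,26.5,22.4,1],[-0,-0,0,-11.9,26.6,22.4,1]]
```

arm_command:
  increments:
    - [0.001,-0.001,0,0,0,-23.7,1]
    - [0,-0.001,0,0,0,-23.8,1]
    - [0.001,-0.001,0,0,0,-23.7,1]
    - [0,0,0,0,0,-23.8,1]
    - [-0.005,-0.087,-0.017,2,31.6,-8.6,1]

```text
time_s: 28.73
ee_pos: [0.4669, -0.2819, 0.1737]
eef_rot: [[-0.991, -0.103, 0.088], [-0.102, 0.995, 0.011], [-0.089, 0.002, -0.996]]
ft_force: [0.3, 0.2, -0.2]
opening: 0.0134
gripper_force: 60.1
```

arm_command:
  increments:
    - [-0.005,-0.087,-0.017,0.7,31.7,-8.5,1]
    - [-0.006,-0.087,-0.017,-0.5,31.7,-8.4,1]
    - [-0.006,-0.087,-0.018,-1.8,31.7,-8.1,1]
    - [-0.005,-0.087,-0.018,-3.1,31.8,-7.7,1]
    - [-0.006,-0.088,-0.017,-4.3,31.7,-7.2,1]

```text
time_s: 29.15
ee_pos: [0.4388, -0.1193, 0.2148]
eef_rot: [[-0.849, -0.195, 0.49], [-0.165, 0.981, 0.105], [-0.501, 0.008, -0.865]]
ft_force: [-0.7, -0.1, -1.7]
opening: 0.0132
gripper_force: 60.1
```

arm_command:
  increments:
    - [-0.005,-0.087,-0.018,-5.4,31.7,-6.7,1]
    - [0,0,0,-12,26.5,22.4,1]
    - [0,0,0,-11.9,26.6,22.4,1]
    - [0,0,0,-12,26.5,22.4,1]
    - [0,0,0,-11.9,26.6,22.4,1]

```text
time_s: 29.57
ee_pos: [0.5001, 0.0346, 0.1772]
eef_rot: [[-0.802, -0.211, 0.559], [-0.172, 0.977, 0.122], [-0.572, 0.001, -0.82]]
ft_force: [0.5, -0.2, -1.3]
opening: 0.0128
gripper_force: 60.3
```

arm_command:
  increments:
    - [0,0,0,0,0,0,1]
    - [0,0,0,0,0,0,1]
    - [0,0,0,0,0,0,1]
    - [0,0,0,0,0,0,1]
    - [0,0,0,0,0,0,1]

```text
time_s: 29.98
ee_pos: [0.5007, 0.0317, 0.1786]
eef_rot: [[-0.802, -0.209, 0.56], [-0.171, 0.978, 0.121], [-0.573, 0.001, -0.82]]
ft_force: [-0.4, -0.5, -1.1]
opening: 0.0131
gripper_force: 60.1
```

```bash
sed -i 's/(s<90)/((s<90)|(d<0.215))/' look.py; python3 look.py w8
```

```text
t 29.98 s,a,b [ 77.97 -74.87 508.85] rot [0.    0.001 0.003] F n,cy,up [-0.7 -0.4 -1. ] M [0.  0.4 0. ] q [-0.2  -0.4   2.03  0.28  0.96 -2.07]
t 30.03 s,a,b [ 78.02 -74.94 508.89] rot [0.001 0.001 0.003] F n,cy,up [-1.   0.2 -0.1] M [ 0.05  0.42 -0.01] q [-0.2  -0.4   2.03  0.28  0.96 -2.07]
plate box 269 214 100 92
plate y ctr 0.6167870696042765 w 52.637343591018734 low edge x-26: -0.5993539179885303 f -77.99580999241961
level slot rows 255 301 y ctr -0.16388350189963496 w 38.7315474778964 x top 2.952950364511807 bot -24.54848775252563
key z 28 82 x [12.1 12.7] y [-3.1  2.4]
key z 34 61 x [12.4 12.7] y [-3.2  2.5]
key z 40 60 x [12.4 12.8] y [-3.3  2.5]
key z 46 50 x [12.3 12.8] y [-3.4  2.2]
key z 52 43 x [12.4 12.7] y [-3.   2.2]
```

arm_command:
  increments:
    - [0,0,-0.003,0.3,1,2,1]
    - [0,0,0,0,0,4,1]
    - [0,0,0,0,0,4,1]
    - [0,0,0,0,0,4,1]
    - [0,0,0,0,0,0,1]

```text
time_s: 30.45
ee_pos: [0.5078, 0.0359, 0.1651]
eef_rot: [[-0.802, -0.214, 0.557], [-0.175, 0.977, 0.123], [-0.571, 0.001, -0.821]]
ft_force: [0.6, -0.4, -1.5]
opening: 0.0131
gripper_force: 60.1
```

```bash
python3 -c "
from plan import *
rel()"
```

```text
t 30.45 s,a,b [ 62.47 -72.24 507.48] rot [-0.002  0.004 -0.002] F n,cy,up [-1.5 -0.5 -0.5] M [-0.01  0.38  0.  ] q [-0.18 -0.37  2.03  0.28  0.93 -2.07]
```

arm_command:
  increments:
    - [0,0,0,0,0,2,1]
    - [0,0,0,0,0,2,1]
    - [0,0,0,0,0,2,1]
    - [0,0,0,0,0,2,1]
    - [0,0,0,0,0,0,1]

```text
time_s: 30.87
ee_pos: [0.5125, 0.037, 0.1595]
eef_rot: [[-0.801, -0.214, 0.559], [-0.176, 0.977, 0.123], [-0.572, 0.0, -0.82]]
ft_force: [0.1, -0.5, -1.3]
opening: 0.013
gripper_force: 60.1
```

```bash
python3 -c "
from plan import *
rel()"
```

```text
t 30.87 s,a,b [ 55.09 -72.18 508.23] rot [-0.002  0.002 -0.002] F n,cy,up [-1.  -0.5 -0.8] M [-0.06  0.38 -0.07] q [-0.18 -0.35  2.03  0.28  0.91 -2.07]
```

arm_command:
  increments:
    - [0,0,0,0,-0.6,1,1]
    - [0,0,0,0,-0.5,1,1]
    - [0,0,0,0,0,2,1]
    - [0,0,0,0,0,2,1]
    - [0,0,0,0,0,0,1]

```text
time_s: 31.28
ee_pos: [0.516, 0.0365, 0.1546]
eef_rot: [[-0.801, -0.214, 0.559], [-0.176, 0.977, 0.123], [-0.572, 0.0, -0.82]]
ft_force: [-0.2, -0.4, -1.6]
opening: 0.0132
gripper_force: 60.1
```

```bash
python3 -c "
from plan import *
rel()"
```

```text
t 31.28 s,a,b [ 49.11 -73.33 508.14] rot [-0.002  0.002 -0.002] F n,cy,up [-1.1 -0.3 -1.1] M [ 0.02  0.35 -0.03] q [-0.17 -0.34  2.03  0.28  0.89 -2.08]
```

arm_command:
  increments:
    - [0,0,0,0,0,3,1]
    - [0,0,0,0,0,3,1]
    - [0,0,0,0,0,3,1]
    - [0,0,0,0,0,3,1]
    - [0,0,0,0,0,3,1]

```text
time_s: 31.7
ee_pos: [0.5246, 0.0384, 0.1424]
eef_rot: [[-0.801, -0.214, 0.559], [-0.176, 0.977, 0.122], [-0.572, -0.0, -0.82]]
ft_force: [-0.2, 0.4, -1.2]
opening: 0.0126
gripper_force: 60.1
```

arm_command:
  increments:
    - [0,0,0,0,0,3,1]
    - [0,0,0,0,0,3,1]
    - [0,0,0,0,0,3,1]
    - [0,0,0,0,0,3,1]
    - [0,0,0,0,0,0,1]

```text
time_s: 32.12
ee_pos: [0.5311, 0.04, 0.1321]
eef_rot: [[-0.802, -0.214, 0.558], [-0.176, 0.977, 0.123], [-0.571, 0.0, -0.821]]
ft_force: [0.1, 0.3, -1.1]
opening: 0.0132
gripper_force: 60.1
```

```bash
python3 -c "
from plan import *
rel()"
```

```text
t 32.12 s,a,b [ 21.85 -73.17 507.91] rot [-0.002  0.003 -0.002] F n,cy,up [-1.   0.3 -0.5] M [0.01 0.43 0.03] q [-0.16 -0.28  2.04  0.29  0.83 -2.08]
```

Seating is expected at s ≈ 13.8.

arm_command:
  increments:
    - [0,0,0,0,0,2,1]
    - [0,0,0,0,0,2,1]
    - [0,0,0,0,0,2,1]
    - [0,0,0,0,0,1.5,1]
    - [0,0,0,0,0,0,1]

```text
time_s: 32.53
ee_pos: [0.5353, 0.0408, 0.1264]
eef_rot: [[-0.801, -0.214, 0.559], [-0.176, 0.977, 0.122], [-0.572, 0.0, -0.82]]
ft_force: [0.9, 0.7, -1.5]
opening: 0.0131
gripper_force: 60.1
```

```bash
python3 -c "
from plan import *
rel()"
```

```text
t 32.53 s,a,b [ 14.69 -73.27 508.18] rot [-0.002  0.002 -0.002] F n,cy,up [-1.8  0.5  0. ] M [-0.01  0.35 -0.02] q [-0.15 -0.26  2.03  0.29  0.81 -2.08]
```

arm_command:
  increments:
    - [0,0,0,0,0,1,1]
    - [0,0,0,0,0,0,1]

```text
time_s: 32.7
ee_pos: [0.536, 0.0409, 0.1261]
eef_rot: [[-0.801, -0.214, 0.559], [-0.176, 0.977, 0.122], [-0.573, -0.0, -0.82]]
ft_force: [-0.3, -0.3, -0.8]
opening: 0.0131
gripper_force: 60.5
```

```bash
python3 -c "
from plan import *
rel()"
```

```text
t 32.7 s,a,b [ 14.01 -73.34 508.57] rot [-0.001  0.001 -0.002] F n,cy,up [-0.5 -0.2 -0.8] M [0.03 0.33 0.04] q [-0.15 -0.26  2.03  0.29  0.81 -2.08]
```

arm_command:
  increments:
    - [0,0,0,0,0,1,1]
    - [0,0,0,0,0,0,1]

```text
time_s: 32.87
ee_pos: [0.5362, 0.0409, 0.126]
eef_rot: [[-0.801, -0.215, 0.559], [-0.177, 0.977, 0.122], [-0.572, -0.001, -0.82]]
ft_force: [-8.9, -1.5, 5.5]
opening: 0.0131
gripper_force: 62.0
```

```bash
python3 -c "
from plan import *
rel()"
```

```text
t 32.87 s,a,b [ 13.9  -73.35 508.65] rot [-0.001  0.002 -0.003] F n,cy,up [ 9.7  0.4 -4.2] M [-0.    0.99  0.04] q [-0.15 -0.26  2.03  0.29  0.81 -2.08]
```

arm_command:
  increments:
    - [0,0,0.03,0,0,0,1]
    - [0,0,0.03,0,0,0,1]
    - [0,0,0.03,0,0,0,1]
    - [0,0,0.03,0,0,0,1]
    - [0,0,0,0,0,0,1]

```text
time_s: 33.28
ee_pos: [0.5365, 0.0407, 0.1262]
eef_rot: [[-0.82, -0.116, 0.56], [-0.057, 0.991, 0.122], [-0.569, 0.068, -0.82]]
ft_force: [-5.8, -2.4, 4.6]
opening: 0.0131
gripper_force: 61.6
```

```bash
python3 -c "
from plan import *
rel()"
```

```text
t 33.28 s,a,b [ 13.89 -73.58 508.99] rot [-0.001  0.001  0.118] F n,cy,up [ 7.3 -1.1 -2.4] M [ 0.01  0.86 -0.02] q [-0.15 -0.26  2.03  0.29  0.81 -1.96]
```

Red turns freely: 0.01 N m at 0.118 rad. I'll turn on about the key's axis.

arm_command:
  increments:
    - [0,0,0.08,0,0.13,0,1]
    - [0,0,0.08,0,0.13,0,1]
    - [0,0,0.08,0,0.13,0,1]
    - [0,0,0.08,0,0.13,0,1]
    - [0,0,0,0,0,0,1]

```text
time_s: 33.7
ee_pos: [0.5366, 0.0409, 0.1263]
eef_rot: [[-0.815, 0.149, 0.56], [0.259, 0.958, 0.121], [-0.518, 0.244, -0.82]]
ft_force: [-7.0, -1.9, 4.5]
opening: 0.0131
gripper_force: 61.5
```

```bash
python3 -c "
from plan import *
rel()"
```

```text
t 33.7 s,a,b [ 13.9  -73.38 509.13] rot [0.    0.001 0.439] F n,cy,up [ 7.9 -0.3 -3.4] M [-0.01  0.93 -0.14] q [-0.15 -0.26  2.03  0.29  0.81 -1.64]
```

arm_command:
  increments:
    - [0,0,0.1,0,0.16,0,1]
    - [0,0,0.1,0,0.16,0,1]
    - [0,0,0.1,0,0.16,0,1]
    - [0,0,0.1,0,0.16,0,1]
    - [0,0,0,0,0,0,1]

```text
time_s: 34.12
ee_pos: [0.5366, 0.0411, 0.1264]
eef_rot: [[-0.692, 0.455, 0.56], [0.612, 0.782, 0.12], [-0.383, 0.426, -0.82]]
ft_force: [-6.2, -3.4, 5.9]
opening: 0.0136
gripper_force: 61.6
```

```bash
python3 -c "
from plan import *
rel()"
```

```text
t 34.12 s,a,b [ 13.89 -73.22 509.22] rot [0.001 0.001 0.839] F n,cy,up [ 8.7 -2.  -2.2] M [-0.    1.   -0.41] q [-0.15 -0.26  2.03  0.28  0.81 -1.23]
```

arm_command:
  increments:
    - [0,0,0.1,0,0.16,0,1]
    - [0,0,0.1,0,0.16,0,1]
    - [0,0,0.1,0,0.16,0,1]
    - [0,0,0.1,0,0.16,0,1]
    - [0,0,0,0,0,0,1]

```text
time_s: 34.53
ee_pos: [0.5367, 0.0412, 0.1265]
eef_rot: [[-0.46, 0.69, 0.559], [0.868, 0.482, 0.12], [-0.187, 0.54, -0.82]]
ft_force: [-8.7, -4.8, 5.0]
opening: 0.013
gripper_force: 61.8
```

arm_command:
  increments:
    - [0,0,0.1,0,0.16,0,1]
    - [0,0,0.1,0,0.16,0,1]
    - [0,0,0.1,0,0.16,0,1]
    - [0,0,0,0,0,0,1]

```text
time_s: 34.87
ee_pos: [0.5367, 0.0414, 0.1265]
eef_rot: [[-0.236, 0.795, 0.558], [0.972, 0.205, 0.12], [-0.019, 0.571, -0.821]]
ft_force: [-9.8, -5.7, 6.1]
opening: 0.0127
gripper_force: 62.1
```

```bash
python3 -c "
from plan import *
rel()"
```

```text
t 34.87 s,a,b [ 13.91 -73.   509.47] rot [0.003 0.002 1.539] F n,cy,up [11.2 -3.5 -5.3] M [ 0.07  1.35 -0.54] q [-0.15 -0.26  2.03  0.28  0.81 -0.53]
```

arm_command:
  increments:
    - [0,0,0.04,0,0,0,1]
    - [0,0,0.04,0,0,0,1]
    - [0,0,0,0,0,0,1]

```text
time_s: 35.12
ee_pos: [0.5367, 0.0415, 0.1265]
eef_rot: [[-0.174, 0.811, 0.558], [0.984, 0.128, 0.12], [0.026, 0.57, -0.821]]
ft_force: [-12.0, -6.3, 6.8]
opening: 0.0131
gripper_force: 62.2
```

```bash
python3 -c "
from plan import *
rel()"
```

```text
t 35.12 s,a,b [ 13.92 -72.85 509.41] rot [0.003 0.002 1.617] F n,cy,up [13.1 -3.6 -6.8] M [ 0.18  1.34 -0.48] q [-0.15 -0.26  2.03  0.28  0.81 -0.45]
```

arm_command:
  increments:
    - [0,0,0.03,0,0,0,1]
    - [0,0,0.03,0,0,0,1]
    - [0,0,0,0,0,0,1]

```text
time_s: 35.37
ee_pos: [0.5366, 0.0416, 0.1265]
eef_rot: [[-0.126, 0.82, 0.558], [0.99, 0.071, 0.12], [0.059, 0.568, -0.821]]
ft_force: [-11.2, -4.9, 6.0]
opening: 0.0131
gripper_force: 62.3
```

```bash
python3 -c "
from plan import *
rel()"; python3 - <<'E'
import sys;sys.path.insert(0,'.')
from plan import *
im,d=capture("side");cv2.imwrite("pics/s9.png",im);im2,d2=capture("scene")
cv2.imwrite("pics/c9.png",np.hstack([cv2.resize(im[190:310,255:375],(400,400)),cv2.resize(im2[190:310,240:360],(400,400))]))
E
```

```text
t 35.37 s,a,b [ 13.94 -72.78 509.4 ] rot [0.003 0.002 1.675] F n,cy,up [11.8 -2.4 -6.4] M [ 0.43  1.25 -0.46] q [-0.15 -0.26  2.03  0.28  0.81 -0.39]
```

View pics/c9.png

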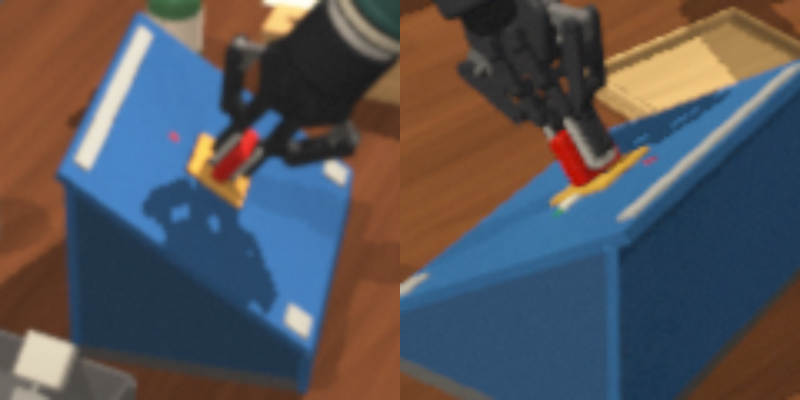

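The right crop shows the white pointer at the green mark (565,207), and torque has reached the stop (0.43 N m at 1.675). I'll turn back to 1.57 within the play and pull straight out.

arm_command:
  increments:
    - [0,0,-0.05,0,0,0,1]
    - [0,0,-0.05,0,0,-0.5,1]
    - [0,0,0,0,0,-1,1]
    - [0,0,0,0,0,-2,1]
    - [0,0,0,0,0,0,1]

```text
time_s: 35.88
ee_pos: [0.5353, 0.0423, 0.129]
eef_rot: [[-0.206, 0.803, 0.559], [0.979, 0.166, 0.123], [0.006, 0.572, -0.82]]
ft_force: [-0.7, 0.3, -0.8]
opening: 0.013
gripper_force: 60.2
```

```bash
python3 -c "
from plan import *
rel()"
```

```text
t 35.88 s,a,b [ 16.66 -71.73 509.9 ] rot [-0.     0.002  1.579] F n,cy,up [-0.3  0.4 -1. ] M [0.   0.44 0.05] q [-0.15 -0.26  2.03  0.28  0.81 -0.49]
```

arm_command:
  increments:
    - [0,0,0,0,0,-3,1]
    - [0,0,0,0,0,-3,1]
    - [0,0,0,0,0,-3,1]
    - [0,0,0,0,0,0,1]

```text
time_s: 36.22
ee_pos: [0.5306, 0.0411, 0.1373]
eef_rot: [[-0.206, 0.802, 0.56], [0.978, 0.166, 0.122], [0.005, 0.574, -0.819]]
ft_force: [0.4, 0.3, -1.8]
opening: 0.0131
gripper_force: 60.3
```

```bash
python3 -c "
from plan import *
rel()"
```

```text
t 36.22 s,a,b [ 26.2  -71.95 510.71] rot [-1.000e-03  1.000e-03  1.578e+00] F n,cy,up [-1.8  0.2 -0.7] M [-0.02  0.34  0.  ] q [-0.15 -0.28  2.03  0.28  0.84 -0.49]
```

arm_command:
  increments:
    - [0,0,0,0,0,-6,1]
    - [0,0,0,0,0,-10,1]
    - [0,0,0,0,0,-14,1]
    - [0,0,0,0,0,-16,1]
    - [0,0,0,0,0,-16,1]

```text
time_s: 36.63
ee_pos: [0.4949, 0.0335, 0.1881]
eef_rot: [[-0.207, 0.803, 0.559], [0.978, 0.167, 0.122], [0.005, 0.572, -0.82]]
ft_force: [-0.3, 0.1, -0.1]
opening: 0.0131
gripper_force: 60.2
```

arm_command:
  increments:
    - [0,0,0,0,0,-16,1]
    - [0,0,0,0,0,-16,1]
    - [0,0,0,0,0,-10,1]
    - [0,0,0,0,0,0,1]

```text
time_s: 36.97
ee_pos: [0.4725, 0.028, 0.2256]
eef_rot: [[-0.206, 0.799, 0.565], [0.979, 0.167, 0.121], [0.002, 0.577, -0.816]]
ft_force: [-0.4, 0.8, -0.9]
opening: 0.0131
gripper_force: 60.3
```

```bash
python3 - <<'E'
from plan import *
rel();show()
im,d=capture("side");P=cloud(camera_info("side"),d)*1000;hsv=cv2.cvtColor(im,cv2.COLOR_BGR2HSV).astype(int);h,s,v=hsv[...,0],hsv[...,1],hsv[...,2]
m=((h>12)&(h<28)&(s>50)&(s<170)&(v>120)&(P[...,2]>1)&(P[...,2]<24)&(np.abs(P[...,0]-430)<130)&(np.abs(P[...,1]-315)<130)).astype(np.uint8)
m=cv2.morphologyEx(m,cv2.MORPH_OPEN,np.ones((3,3),np.uint8));n,l,st,_=cv2.connectedComponentsWithStats(m);k=1+np.argmax(st[1:,4]);print(st[k])
Q=P[l==k];print(cv2.minAreaRect(Q[:,:2].astype(np.float32)),np.percentile(Q,[1,99],axis=0).round(0).tolist())
wh=(s<60)&(v>120)
for nm,c in(("yellow",(h>22)&(h<34)&(s>150)),("white",(s<40)&(v>170))):
    c=c&(np.abs(P[...,0]-605)<75)&(np.abs(P[...,1]-290)<75)&(P[...,2]>3)&(P[...,2]<110)
    if c.sum()>5: print(nm,c.sum(),P[c].mean(0).round(0),np.percentile(P[c],[3,97],axis=0).round(0).tolist())
cv2.imwrite("pics/c10.png",np.hstack([cv2.resize(im[280:400,205:385],(540,360))]))
E
```

```text
t 36.97 s,a,b [132.73 -72.54 512.6 ] rot [-0.003 -0.005  1.577] F n,cy,up [-0.6  0.9 -0.7] M [-0.01  0.37 -0.06] q [-0.23 -0.51  2.    0.28  1.1  -0.49]
36.97 [472.5  28.  225.6] [[-0.206, 0.799, 0.565], [0.979, 0.167, 0.121], [0.002, 0.577, -0.816]] q [-0.23 -0.51  2.    0.28  1.1  -0.49] F [-0.4  0.8 -0.9] M [-0.12  0.35 -0.04] 0.013128318004291725 60.31097173690796
[ 275  318  100   82 4658]
((410.66082763671875, 309.57135009765625), (187.5858917236328, 178.21368408203125), 85.25782012939453) [[321.0, 230.0, 2.0], [493.0, 406.0, 20.0]]
yellow 77 [604. 356.  61.] [[586.0, 338.0, 46.0], [622.0, 365.0, 68.0]]
white 148 [592. 272.  30.] [[558.0, 231.0, 4.0], [615.0, 342.0, 58.0]]
```

View pics/c10.png

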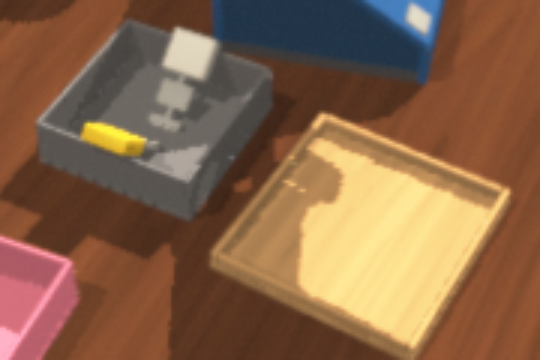

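The tub holds yellow (110,138), leaning on the far wall, and white (190,55), leaning on the near wall. The tray is empty, centred near (410,315). I'll carry red there, tilted slightly so that it falls inside.

```bash
python3 - <<'E'
from plan import *
t=np.radians(15);z=np.array([np.sin(t),0,-np.cos(t)]);y=np.array([np.cos(t),0,np.sin(t)]);R=np.c_[np.cross(y,z),y,z]
plan([(R,[430,190,240],None),(R,[419,315,150],4),(R,[419,315,70],4)],1)
E
```

```text
[[0.07,-0.018,0.038,33.5,0.4,-3.5,1],[0.07,-0.018,0.037,33.4,-1.1,-4,1],[0.07,-0.018,0.038,33.2,-2.6,-4.5,1],[0.07,-0.019,0.037,33,-4.2,-4.9,1],[0.07,-0.018,0.038,32.7,-5.8,-5.2,1]]
[[-0,-0,-0,31.2,-8.5,21,1],[-0,-0,-0,31.2,-8.5,21,1],[-0,-0,-0,31.3,-8.5,21.1,1],[-0,-0,-0,31.2,-8.4,21,1],[-0,-0,-0,0,-5.2,19.3,1]]
[[-0,-0,-0,0,-5.2,19.3,1],[-0,-0,-0,0,-5.2,19.4,1],[-0,-0,-0,0,-5.1,19.3,1]]
```

arm_command:
  increments:
    - [0.07,-0.018,0.038,33.5,0.4,-3.5,1]
    - [0.07,-0.018,0.037,33.4,-1.1,-4,1]
    - [0.07,-0.018,0.038,33.2,-2.6,-4.5,1]
    - [0.07,-0.019,0.037,33,-4.2,-4.9,1]
    - [0.07,-0.018,0.038,32.7,-5.8,-5.2,1]

```text
time_s: 37.43
ee_pos: [0.4294, 0.1845, 0.2367]
eef_rot: [[-0.01, 0.964, 0.266], [1.0, 0.008, 0.006], [0.004, 0.266, -0.964]]
ft_force: [0.5, -0.2, -0.9]
opening: 0.0131
gripper_force: 60.2
```

arm_command:
  increments:
    - [0,0,0,31.2,-8.5,21,1]
    - [0,0,0,31.2,-8.5,21,1]
    - [0,0,0,31.3,-8.5,21.1,1]
    - [0,0,0,31.2,-8.4,21,1]
    - [0,0,0,0,0,0,1]

```text
time_s: 37.85
ee_pos: [0.4145, 0.311, 0.1397]
eef_rot: [[-0.017, 0.966, 0.257], [1.0, 0.016, 0.006], [0.001, 0.257, -0.966]]
ft_force: [-1.1, -0.8, -2.1]
opening: 0.0131
gripper_force: 60.3
```

arm_command:
  increments:
    - [0,0,0,0,0,0,1]
    - [0,0,0,0,0,0,1]
    - [0,0,0,0,0,0,1]

```text
time_s: 38.1
ee_pos: [0.4195, 0.3075, 0.1484]
eef_rot: [[-0.011, 0.963, 0.27], [1.0, 0.009, 0.008], [0.006, 0.27, -0.963]]
ft_force: [-0.2, 1.0, -1.0]
opening: 0.0131
gripper_force: 60.3
```

```bash
python3 - <<'E'
from plan import *
show();st=r.get_state();im,d=capture("wrist");P=cloud(camera_info("wrist"),d,st)*1000
hsv=cv2.cvtColor(im,cv2.COLOR_BGR2HSV).astype(int);h,s,v=hsv[...,0],hsv[...,1],hsv[...,2]
m=(h>12)&(h<28)&(s>50)&(s<170)&(v>110)&(P[...,2]>-3)&(P[...,2]<24)&(np.abs(P[...,0]-410)<130)&(np.abs(P[...,1]-315)<130)
print(m.sum(),np.percentile(P[m],[1,50,99],axis=0).round(0).tolist());cv2.imwrite("pics/w11.png",im)
E
```

```text
38.1 [419.5 307.5 148.4] [[-0.011, 0.963, 0.27], [1.0, 0.009, 0.008], [0.006, 0.27, -0.963]] q [ 0.61 -0.09  1.75 -0.16  1.25  0.64] F [-0.2  1.  -1. ] M [ 0.04  0.18 -0.02] 0.013097137615381355 60.25482416152954
62253 [[323.0, 236.0, 2.0], [396.0, 331.0, 7.0], [494.0, 401.0, 19.0]]
```

arm_command:
  increments:
    - [0,0,0,2,-5,19,1]
    - [0,0,0,2,-5,19,1]
    - [0,0,0,2,-5,19,1]
    - [0,0,0,2,-4,15,1]
    - [0,0,0,0,-1,5,1]

```text
time_s: 38.57
ee_pos: [0.4194, 0.3148, 0.0661]
eef_rot: [[-0.01, 0.964, 0.266], [1.0, 0.008, 0.006], [0.004, 0.266, -0.964]]
ft_force: [-0.0, 0.6, -1.4]
opening: 0.0129
gripper_force: 60.3
```

arm_command:
  increments:
    - [0,0,0,0,0,0,1]
    - [0,0,0,0,0,0,1]
    - [0,0,0,0,0,0,1]

```text
time_s: 38.82
ee_pos: [0.4213, 0.3167, 0.0699]
eef_rot: [[-0.011, 0.962, 0.271], [1.0, 0.009, 0.01], [0.007, 0.271, -0.962]]
ft_force: [0.3, -0.2, -0.7]
opening: 0.0132
gripper_force: 60.3
```

```bash
python3 -c "
from plan import *
show()"
```

```text
38.82 [421.3 316.7  69.9] [[-0.011, 0.962, 0.271], [1.0, 0.009, 0.01], [0.007, 0.271, -0.962]] q [ 0.63 -0.    1.84 -0.17  1.08  0.68] F [ 0.3 -0.2 -0.7] M [-0.    0.18 -0.01] 0.013187965916938467 60.25476694107056
```

Release the key, then go straight up (with a little along +y in the tool) and clear.

arm_command:
  increments:
    - [0,0,0,0,0,2,1]
    - [0,0,0,0,0,0,0.3]
    - [0,0,0,0,0,0,0.3]
    - [0,0,0,0,0,0,0.3]
    - [0,0,0,0,0,0,0.3]

```text
time_s: 39.23
ee_pos: [0.4206, 0.3165, 0.0662]
eef_rot: [[-0.012, 0.963, 0.269], [1.0, 0.01, 0.008], [0.005, 0.269, -0.963]]
ft_force: [0.4, 0.2, -0.6]
opening: 0.0597
gripper_force: 0.2
```

arm_command:
  increments:
    - [0,0,0,0,3,-10,0.2]
    - [0,0,0,0,5,-18,0.2]
    - [0,0,0,0,8,-30,0]
    - [0,0,0,0,9,-35,0]
    - [0,0,0,0,9,-35,0]

```text
time_s: 39.65
ee_pos: [0.4185, 0.3154, 0.2]
eef_rot: [[-0.012, 0.963, 0.268], [1.0, 0.01, 0.008], [0.005, 0.268, -0.963]]
ft_force: [-0.7, -0.4, 0.1]
opening: 0.0855
gripper_force: 0.0
```

arm_command:
  increments:
    - [0,0,0,-30,5,-15,0]
    - [0,0,0,-30,5,-15,0]
    - [0,0,0,-30,0,0,0]
    - [0,0,0,-20,0,0,0]
    - [0,0,0,0,0,0,0]

```text
time_s: 40.07
ee_pos: [0.4222, 0.2027, 0.2313]
eef_rot: [[-0.008, 0.962, 0.271], [1.0, 0.006, 0.006], [0.004, 0.271, -0.962]]
ft_force: [1.0, 0.1, -0.0]
opening: 0.0854
gripper_force: 0.0
```

```bash
python3 - <<'E'
from plan import *
show()
for n in("side","scene"):
    im,d=capture(n);cv2.imwrite(f"pics/{n}12.png",im);P=cloud(camera_info(n),d)*1000;hsv=cv2.cvtColor(im,cv2.COLOR_BGR2HSV).astype(int);h,s,v=hsv[...,0],hsv[...,1],hsv[...,2]
    A=lambda cx,cy,r:(np.abs(P[...,0]-cx)<r)&(np.abs(P[...,1]-cy)<r)&(P[...,2]>2)&(P[...,2]<110)
    for nm,c in(("red",((h<6)|(h>174))&(s>170)&A(410,316,110)),("yellow",(h>22)&(h<34)&(s>150)&A(605,290,80)),("white",(s<45)&(v>150)&A(605,290,80)&(P[...,2]>15))):
        if c.sum()>5: print(n,nm,c.sum(),P[c].mean(0).round(0),np.percentile(P[c],[3,97],axis=0).round(0).tolist())
    if n=="side": a=cv2.resize(im[190:400,200:390],(480,530))
cv2.imwrite("pics/c12.png",np.hstack([a,cv2.resize(im[190:330,230:360],(318,343))]) if 0 else np.hstack([a,cv2.copyMakeBorder(cv2.resize(im[190:330,230:350],(294,343)),0,187,0,0,cv2.BORDER_CONSTANT)]))
E
```

```text
40.07 [422.2 202.7 231.3] [[-0.008, 0.962, 0.271], [1.0, 0.006, 0.006], [0.004, 0.271, -0.962]] q [ 0.39 -0.27  1.74 -0.1   1.42  0.39] F [ 1.   0.1 -0. ] M [0.03 0.11 0.02] 0.0853928115389882 0.0
side red 236 [368. 321.  18.] [[353.0, 301.0, 13.0], [384.0, 337.0, 22.0]]
side yellow 101 [604. 359.  62.] [[586.0, 340.0, 48.0], [621.0, 368.0, 68.0]]
side white 381 [596. 265.  42.] [[535.0, 228.0, 19.0], [671.0, 359.0, 58.0]]
scene red 114 [375. 310.  19.] [[358.0, 295.0, 10.0], [387.0, 330.0, 23.0]]
scene yellow 223 [608. 347.  55.] [[588.0, 335.0, 40.0], [625.0, 360.0, 68.0]]
scene white 154 [608. 314.  37.] [[541.0, 225.0, 17.0], [669.0, 359.0, 61.0]]
```

View pics/c12.png

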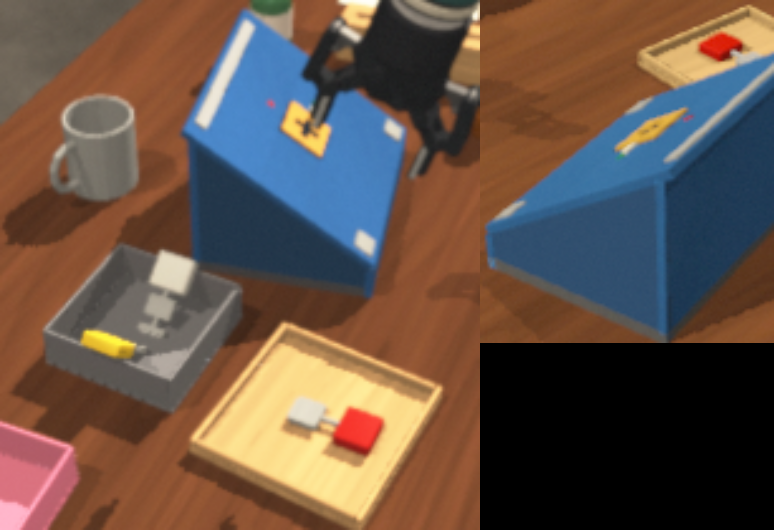

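The crop shows red lying flat in the tray (355,430), white (170,272) and yellow (105,343) inside the tub, and the pointer at the green mark (622,155). The arm is clear of everything, so I'll hand in.

```bash
python3 -c "
from station import workorder
print(workorder.sign_off())"
```

```text
the job is handed in; nothing more can be done
None
```

The red key was the one that worked: it turned the lock to the open stop and now lies in the wooden tray, with the white and yellow keys in the grey tub. The job is handed in at about 40 s; the sign-off returned no verdict.

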